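# Set a print-viewing sine plate to 20 degrees

### The job

The hinged viewing plate rests on a 15 mm steel gauge block and has to be set to 20 degrees. Tip the plate right back by its red handle bar until it leans on its stops, put the blue gauge block squarely on top of the steel one, then lower the plate by hand, without letting it drop, until its roller rests on the blue block. Leave the other things on the table where they are.

Things in the scene. Friction and masses are not known exactly. Their poses are not given: they have to be found in the camera images.
- stage_base: Fixed green-painted steel base of the sine stage, 110 wide (x) x 200 long (y, from -155 to +45) x 12 mm thick. Origin: at its underside, right below the hinge axis. Its x axis is parallel to the hinge axis, its -y points from the hinge to the plate's free end, z up. Position and yaw vary, -y of the base staying within 0.3 rad of world -y.
- hinge (a point): Point on the hinge axis, mid-width, 20 mm above the table. The axis runs along the base's x.
- tilt_plate (a joint): Plate angle, rad: 0 level, grows as the free end rises. Starts near 0.125 (on the steel block). At 1.83 (105 degrees) it leans on its stops and stays there by its weight; below about 1.4 it falls shut if let go. The hinge turns freely; about 2.5 N at the handle lifts the 0.6 kg plate. sin(angle) = height of the blocks / 120 mm: 15 + 26 mm gives 0.349 rad (20 degrees).
- handle (a point): Middle of the red handle bar: round, 10 mm thick, 80 mm clear between two grey arms, parallel to the hinge axis. At plate angle a it lies 178 cos a - 11 sin a mm horizontally from the hinge axis (towards base -y) and 178 sin a + 11 cos a mm above it. The bar's centre line is 46 mm clear of the end of the plate (aluminium, 140 x 80 x 14 mm, with a paper card on it).
- roller (a point): Middle of the steel roller under the plate (16 mm diameter, parallel to the hinge axis, 120 mm from it) that rests on the blocks. With the plate leaning back, the blocks on the base are open from above.
- steel_block_center (a point): Loose bare-steel gauge block, 30 x 30 mm, 15 mm high, standing on the base under the roller about 114 mm from the hinge. The point is its centre; z up, x and y along its sides.
- blue_block_center (a point): Loose blue gauge block, 30 x 30 mm, 26 mm high, 0.17 kg, on the white mat at the right. The point is its centre (13 mm above its underside); z up, x and y along its sides.
- gold_block_center (a point): Yellow gauge block, 30 x 30 mm, 18 mm high, on the same mat (bystander). The point is its centre.
- red_block_center (a point): Red gauge block, 30 x 30 mm, 36 mm high, on the same mat (bystander). The point is its centre. The three blocks swap places; their centres are at least 75 mm apart.
- jar_center (a point): Glass powder jar with black lid, 68 mm diameter, 34 mm high (bystander). Its centre.
- tape_center (a point): Cream roll of lifting tape standing on its end, 80 mm diameter, 50 mm high (bystander). Its centre.
- torch_center (a point): Orange pocket torch standing on its head, 38 mm diameter, 115 mm high (bystander). Its centre.
- brush_center (a point): Powder brush with black handle and white head, 190 mm long, lying down (bystander). Its middle.
Mind the look-alikes: they are no part of the job. Of the things like the part that bears blue_block_center, leave any that is purple; of the rest the smaller one is meant.

How it is judged:
By the outcome, as a careful person would: the job done as asked, in the order asked, and still so for the second after the job is handed in, with the robot touching nothing.
It also fails if it takes over 67 s, if anything falls off the work surface, if the arm or the gripper's body presses on something with over 40 N, if the wrist force passes 120 N, or if a joint passes its speed limit or range.

### The arm

A 6-joint arm with a two-finger parallel gripper is mounted at the origin on the work surface. World frame = base frame: x ahead of the robot, y to its left, z up, the work surface at z = 0. Lengths are in mm, angles in rad, forces in N, time in s.
With the tool pointing down it reaches from about 350 to 875 mm from the base axis. Payload 4.2 kg.
Tool frame: the origin (TCP) lies at the very end of the fingers, on their centre line; the grasp point (between the pads) lies arm.grip_depth behind it (arm.grip_depth is the distance from the TCP to the grasp point, in mm); x points along the fingers, y is the direction in which the jaws open and shut, and the axes are right-handed (so a half turn about x gives the same grasp; the last joint's range is limited). The gripper opens to 85 mm and grips with 20 to 120 N. Pads are 22 mm wide; open, the fingers measure 114 mm over their backs; the gripper's body (76 mm by 85 mm) begins 54 mm behind the grasp point. The pads swing forward as they close: fully open they stand 13 mm farther back than shut.
Start: joints at [1.439, 0.385, 0.008, 0, -1.194, -0.259], TCP at [238.047, 577.869, 231.312] pointing down, gripper open.
Joint ranges: [-3.14, 3.14], [-1.21, 2.06], [-1.07, 1.41], [-3.16, 2.05], [-2.99, -0.16], [-3.1, 3.1]. Speed limits (rad/s): [2.79, 2.79, 3.14, 3.14, 3.14, 3.14].

### API

Orientations are given as a unit quaternion [x, y, z, w].
In Python, from bench import arm, get_image, models gives the robot as it stands.
- The arm moves only by the tool arm_command, never from a script. Its argument "rows" is a list of rows, each an object of numbers: "dx", "dy", "dz": the shift along the tool's x, y, z in m; "wx", "wy", "wz": the turn, a rotation vector about the tool's x, y, z in degrees; "gripper": the closure, from -1 (fully open) to 1 (shut). A call has exactly 8 rows; each row is the pose to reach, as a shift and turn from the pose measured when the call began, along the tool's axes at that moment; what a row does not reach only later rows make up. A row lasts 1/10 s, in which the tool goes at most 50 mm and 8.59 degrees, less where a joint would pass 70% of its speed; a pose out of reach is approached as far as the arm can. A call with a gripper value outside its range is refused whole. The fingers move at their own pace and stop on an object; the grip force is fixed at half the most. Time passes only in rows, so rows that repeat a pose let the fingers close, or fill a call up. It gives the time, the measured TCP pose, the force and the opening at its end, in the units of the state.
- arm.read_state(): the state, without advancing time (a new reading comes with each control period).
- get_image(name): name is "scene" or "side" or "wrist"; returns a dict with "img" (480x640x3 uint8, red, green, blue), "K" (3x3 intrinsics, pixels), "k1" (the pictures are not rectified: a ray, as slopes to the right and down, at radius r is drawn at 1 + k1 r^2 times it, then the intrinsics apply), "rvec" (rotation vector, rad) and "tvec" (3), from world to camera coordinates, as OpenCV has them; the wrist camera has in their place "T_tool_cam" (4x4, takes a point from camera to tool coordinates, whose origin is the TCP and whose axes are the tool frame's). Camera axes: x right, y down, z forward; pixel columns grow to the right and rows downward; lengths in mm; the calibration is good to about 2 mm. A picture is of the moment at which its call begins: read the wrist's pose just before it. There is no depth.
- arm.job_done(): hands the job in, once; it reports no verdict.
Trained networks look in the newest picture that a camera, given by its name, has taken for a name from the list of things; names that differ only in an ending like _2 or _b are one class to them, and where a whole thing is asked for, a point or a joint stands for the part that bears it (a point fixed in the world has none). Each returns a list of dicts, best first, with "conf" (0 to 1); they miss things now and then, are a little off and sometimes report something else, mostly with a low value. They report only what shows in the picture. A call takes as long as a camera call. They do not tell look-alikes from the thing itself.
- models.cut_out(camera, query): "mask" (480x640 bool, what is visible of it) and "extent" ([left, top, right, bottom] in pixels, round what is visible of it).
The state is a dict: "clock": time; "joints": joint angles; "joint_vel": joint speeds; "joint_efforts": joint torques, N m; "position": TCP position; "ee_rot": TCP orientation; "contact_force": force on the tool from outside, world axes, zero at the start; "wrist_torque": the same for the moment, N m; "gripper_width": finger opening in mm.
Only numpy, scipy, OpenCV 4.12 (cv2) and the standard library are available. Lean on these libraries where they do the work, as an engineer would, in place of code of your own. Each camera call takes 0.05 s, during which the arm holds its last target.

## Working session

There is one attempt and no reset: what is moved stays moved. The work goes in short steps, Python scripts to look and compute and a tool call to move; the robot and the scene stay as the last step left them, time stands still between calls to the robot, and variables do not carry over. Pictures are saved under pics/ and viewed, and the job is handed in when it is done.

Besides the shell and the picture viewer there is one more tool, called as name(argument=value, ...), one argument or row to a line, values as JSON. arm_command: Moves the arm, as the interface text tells. Its arguments: {"type":"object","properties":{"rows":{"type":"array"}},"required":["rows"]}

```bash
ls; mkdir -p pics; python3 - <<'E'
from bench import arm,get_image,models
import cv2
print(arm.read_state(), arm.grip_depth)
for n in ["scene","side","wrist"]:
    d=get_image(n); cv2.imwrite(f"pics/a_{n}.png",d["img"][:,:,::-1])
    print(n,{k:v for k,v in d.items() if k!="img"})
    for q in ["blue_block_center","steel_block_center","handle","stage_base","gold_block_center","red_block_center"]:
        print(q,[(round(r["conf"],2),[round(float(e)) for e in r["extent"]]) for r in models.cut_out(n,q)])
E
```

```text
pics
{'clock': 0.0, 'joints': array([ 1.43860269e+00,  3.85568918e-01,  6.61774636e-03, -5.10042748e-04,
       -1.19399723e+00, -2.58608037e-01]), 'joint_vel': array([ 0.00058523, -0.00092891,  0.00034928, -0.001719  ,  0.00048484,
        0.00043313]), 'joint_efforts': array([-1.48652027e-03, -3.92289519e+01,  1.88394892e+01,  4.18626130e+00,
       -4.63826931e-03, -8.03823525e-06]), 'position': array([237.83292446, 577.34372193, 230.20932163]), 'ee_rot': array([-0.69351793,  0.13812681,  0.69375635,  0.13658692]), 'contact_force': array([-0.02156248, -0.19177427, -0.22004626]), 'wrist_torque': array([-0.07116713,  0.02545513, -0.01676483]), 'gripper_width': 85.32290662191186} 18.700000000000003
scene {'K': array([[452.18205374,   0.        , 317.55891659],
       [  0.        , 452.18205374, 235.09901709],
       [  0.        ,   0.        ,   1.        ]]), 'k1': -0.09400886643045313, 'rvec': array([ 2.07980659,  0.63317068, -0.35384242]), 'tvec': array([-476.03849626, -124.30141622, 1270.19076663])}
blue_block_center [(0.75, [197, 321, 214, 346]), (0.68, [304, 301, 336, 335]), 
[... 954 characters left out ...]
ock_center [(0.82, [231, 353, 255, 391])]
wrist {'K': array([[422.59002522,   0.        , 316.83420198],
       [  0.        , 422.59002522, 246.50014269],
       [  0.        ,   0.        ,   1.        ]]), 'k1': 0.002335194636665294, 'T_tool_cam': array([[ 5.13052010e-04, -3.26504284e-01,  9.45195583e-01,
        -1.42904501e+02],
       [ 9.99999822e-01, -1.20155862e-04, -5.84305865e-04,
         5.81553260e-02],
       [ 3.04349158e-04,  9.45195714e-01,  3.26504164e-01,
        -8.49264040e+01],
       [ 0.00000000e+00,  0.00000000e+00,  0.00000000e+00,
         1.00000000e+00]])}
blue_block_center []
steel_block_center []
handle []
stage_base []
gold_block_center []
red_block_center []
```

View pics/a_scene.png

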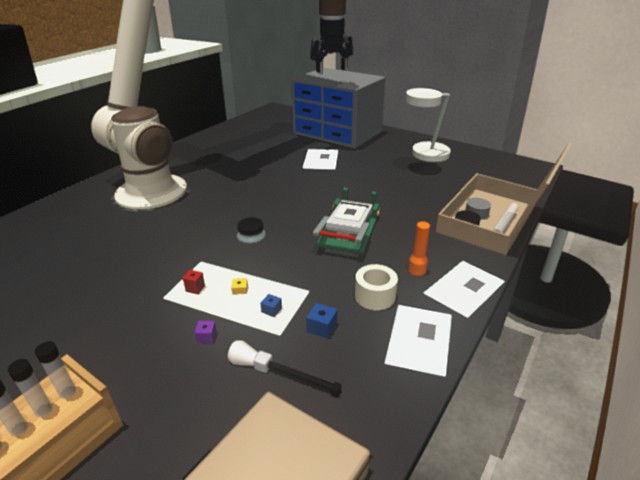

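View pics/a_side.png

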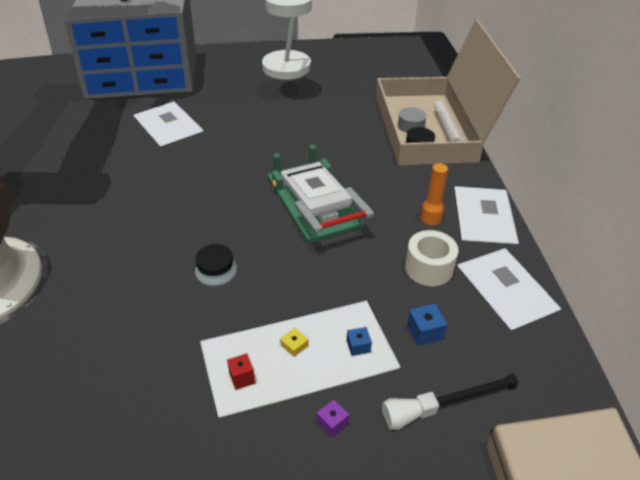

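View pics/a_wrist.png

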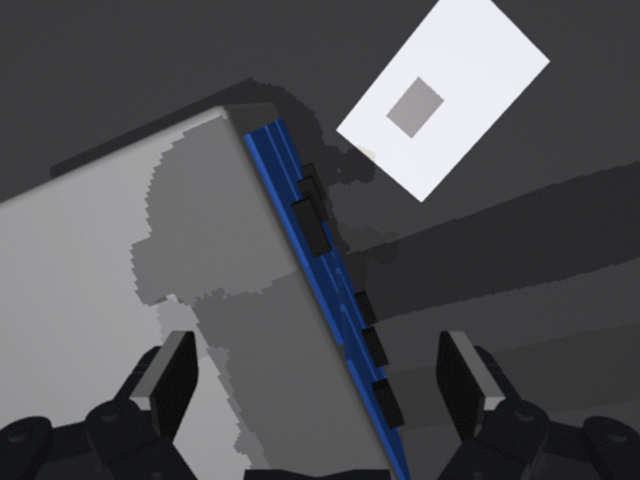

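The target is the small blue block on the mat, at side (359,341) and scene (271,305). The larger blue one off the mat at side (427,324) and the purple one at (333,418) are look-alikes. The stage is at side (320,200), with its red bar at about (343,219).

```bash
cat > h.py <<'E'
import numpy as np, cv2
from scipy.spatial.transform import Rotation as R
from scipy.optimize import least_squares
from bench import arm,get_image,models
def RT(d,st=None):
    if "rvec" in d: return cv2.Rodrigues(np.array(d["rvec"]))[0],np.array(d["tvec"])
    T=np.eye(4);T[:3,:3]=R.from_quat(st["ee_rot"]).as_matrix();T[:3,3]=st["position"]
    W=np.linalg.inv(T@d["T_tool_cam"]);return W[:3,:3],W[:3,3]
def proj(d,P,st=None):
    r,t=RT(d,st);c=np.atleast_2d(P)@r.T+t
    s=c[:,:2]/c[:,2:];s=s*(1+d["k1"]*(s**2).sum(1,keepdims=True))
    K=d["K"];return s*[K[0,0],K[1,1]]+[K[0,2],K[1,2]]
def plane(d,uv,z,st=None):
    r,t=RT(d,st)
    s=cv2.undistortPoints(np.array([[uv]],float),d["K"],np.array([d["k1"],0,0,0]))[0,0]
    v=r.T@np.array([s[0],s[1],1]);o=-r.T@t
    return o+v*(z-o[2])/v[2]
def crop(img,x0,y0,w,h,f,name):
    cv2.imwrite(name,cv2.resize(img[y0:y0+h,x0:x0+w,::-1],None,fx=f,fy=f,interpolation=cv2.INTER_CUBIC))
def rowinfo(st):
    T=R.from_quat(st["ee_rot"]).as_matrix();return T,st["position"]
E
python3 - <<'E'
from h import *
s=get_image("side");c=get_image("scene")
crop(s["img"],255,135,130,110,6,"pics/b1.png")
crop(c["img"],300,180,90,85,7,"pics/b2.png")
crop(s["img"],220,290,240,150,3,"pics/b3.png")
im=s["img"].astype(int);red=(im[...,0]>130)&(im[...,1]<60)&(im[...,2]<60)
ys,xs=np.where(red[190:240,300:380]);print(xs.min()+300,xs.max()+300,ys.min()+190,ys.max()+190)
E
```

```text
322 364 212 226
```

View pics/b1.png

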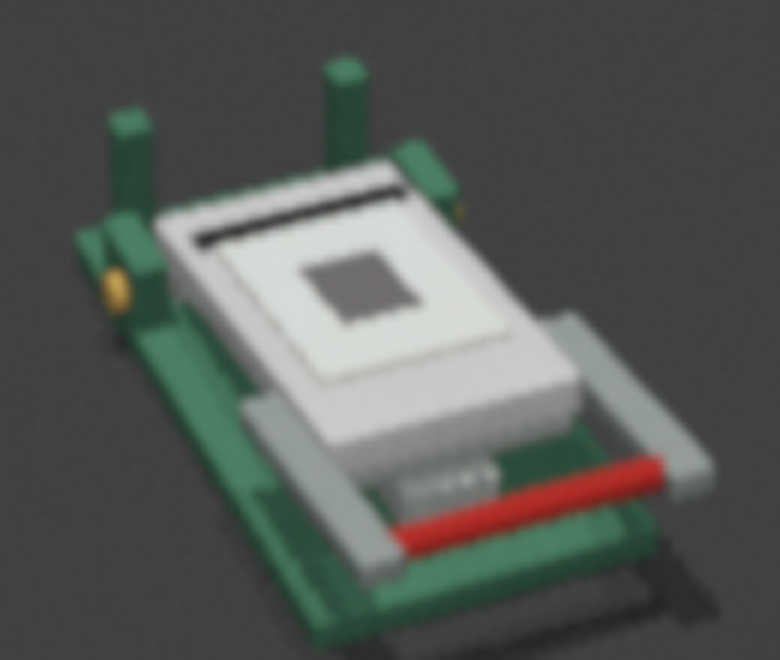

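View pics/b2.png

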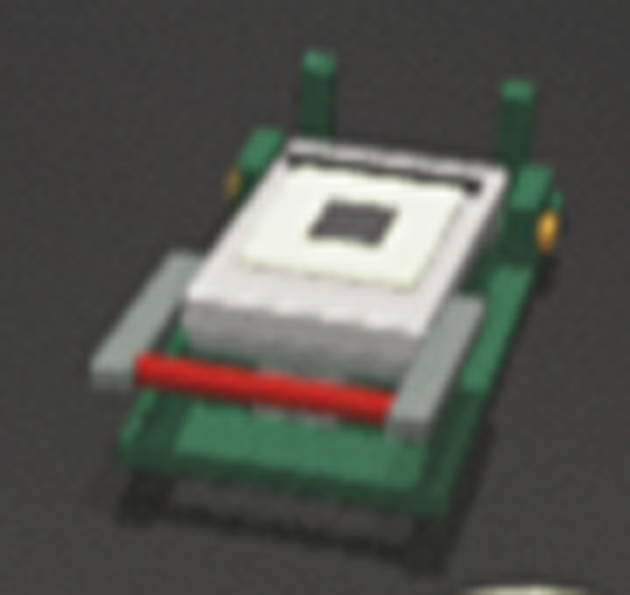

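View pics/b3.png

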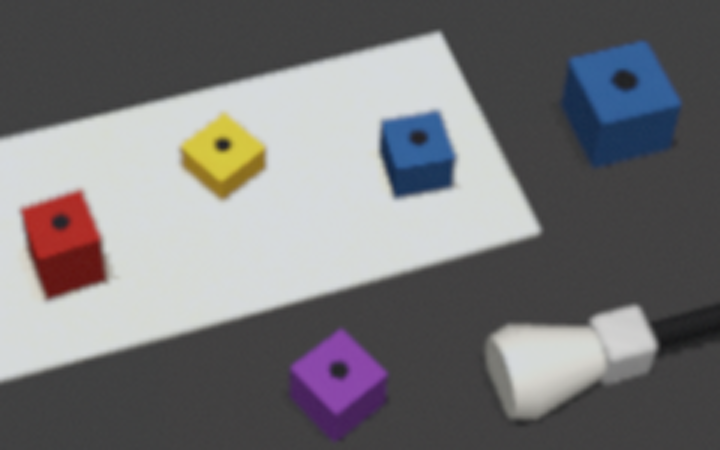

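```bash
cat >> h.py <<'E'
def st2w(p,X):  # p=x,y,yaw of hinge
    c,s=np.cos(p[2]),np.sin(p[2]);X=np.atleast_2d(X)
    return np.c_[p[0]+c*X[:,0]-s*X[:,1],p[1]+s*X[:,0]+c*X[:,1],X[:,2]]
E
python3 - <<'E'
from h import *
s=get_image("side");c=get_image("scene")
a=.125;hy=-(178*np.cos(a)-11*np.sin(a));hz=20+178*np.sin(a)+11*np.cos(a)
X=np.array([[-40,hy,hz],[40,hy,hz],[-55,-155,12],[55,-155,12]])
us=np.array([[402,543],[663,470],[315,630],[655,528]])/6+[255,135]
uc=np.array([[138,368],[393,404],[122,440],[447,490]])/7+[300,180]
for dd,uu,n in((s,us,'side'),(c,uc,'scene'),(None,None,'both')):
    def f(p):
        W=st2w(p,X)
        if dd is None: return np.r_[(proj(s,W)-us).ravel(),(proj(c,W)-uc).ravel()]
        return (proj(dd,W)-uu).ravel()
    r=least_squares(f,[500,0,0]);print(n,r.x,np.round(r.fun,1))
p=r.x
# blue block
print("handle",st2w(p,[[0,hy,hz]]),"roller/steel",st2w(p,[[0,-114,19.5]]))
# top corners from side crop3: 
uv=np.array([[381,121],[439,112],[454,154],[396,168]])/3+[220,290]
P=np.array([plane(s,u,26) for u in uv]);print(P.round(1),P.mean(0));print([np.degrees(np.arctan2(*(P[j]-P[i])[1::-1])) for i,j in((0,1),(3,2),(3,0),(2,1))])
for n,q,z in(("side","gold_block_center",9),("side","red_block_center",18),("side","jar_center",17),("side","tape_center",25),("scene","torch_center",57),("side","brush_center",10),("side","blue_block_center",13),("scene","blue_block_center",13)):
    for r in models.cut_out(n,q):
        e=r["extent"];d=s if n=="side" else c
        print(n,q,round(r["conf"],2),plane(d,[(e[0]+e[2])/2,(e[1]+e[3])/2],z).round())
E
```

```text
side [5.52223233e+02 1.95837269e+02 3.17611821e-01] [-0.6  1.  -0.9  0.1  0.5 -0.3  1.  -0.9]
scene [5.55585863e+02 1.98265391e+02 3.04691929e-01] [ 0.5  0.1  0.1  0.6 -0.9 -0.6  0.3 -0.1]
both [5.53389519e+02 1.96960342e+02 3.14034749e-01] [-0.3  0.6 -0.6 -0.2  0.7 -0.8  1.4 -1.2  0.   0.3 -0.4  0.6 -1.5 -0.5
 -0.2 -0.2]
handle [[607.52083058  30.29068198  53.10627688]] roller/steel [[588.60395547  88.53551327  19.5       ]]
[[ 582.6 -177.9   26. ]
 [ 611.2 -175.6   26. ]
 [ 613.9 -201.3   26. ]
 [ 585.4 -206.2   26. ]] [ 598.24258896 -190.25322405   26.        ]
[np.float64(4.5060090524430585), np.float64(9.807109685170724), np.float64(95.63104204603901), np.float64(95.9956125163892)]
side gold_block_center 0.96 [ 506. -176.    9.]
side gold_block_center 0.17 [596. 141.   9.]
side red_block_center 0.91 [ 432. -227.   18.]
side red_block_center 0.23 [585. 145.  18.]
side jar_center 0.76 [394. -18.  17.]
side jar_center 0.28 [746. -42.  17.]
side tape_center 0.58 [745. -53.  25.]
scene torch_center 0.96 [777.  75.  57.]
side brush_center 0.6 [ 704. -306.   10.]
side blue_block_center 0.92 [ 602. -189.   13.]
side blue_block_center 0.84 [ 544. -309.   13.]
side blue_block_center 0.81 [ 707. -173.   13.]
scene blue_block_center 0.92 [ 699. -170.   13.]
scene blue_block_center 0.63 [ 594. -187.   13.]
scene blue_block_center 0.59 [ 549. -310.   13.]
scene blue_block_center 0.35 [ 421. -221.   13.]
```

```bash
python3 - <<'E'
from h import *
st=arm.read_state();T,p=rowinfo(st);print(T.round(3),p)
yaw=.312
by=np.array([-np.sin(yaw),np.cos(yaw),0]); 
for sg in(1,-1):
    y=sg*by;x=np.array([0,0,-1.]);G=np.c_[x,y,np.cross(x,y)]
    print(sg,np.degrees(R.from_matrix(T.T@G).as_rotvec()).round(1), "toolz",G[:,2].round(2))
t=np.array([605,40,230.]);print((T.T@(t-p)).round(0))
E
```

```text
[[-0.    -0.381 -0.925]
 [ 0.    -0.925  0.381]
 [-1.    -0.     0.   ]] [238.04193302 577.89708716 231.32045443]
1 [139.7   0.   -0. ] toolz [0.95 0.31 0.  ]
-1 [-40.3   0.    0. ] toolz [-0.95 -0.31 -0.  ]
[   1.  358. -544.]
```

arm_command(
  rows=[
    {"dx":-0.02,"dy":0.02,"dz":-0.03,"wx":8},
    {"dx":-0.03,"dy":0.045,"dz":-0.065,"wx":16},
    {"dx":-0.03,"dy":0.07,"dz":-0.105,"wx":24},
    {"dx":-0.03,"dy":0.095,"dz":-0.145,"wx":32},
    {"dx":-0.03,"dy":0.12,"dz":-0.185,"wx":40},
    {"dx":-0.03,"dy":0.145,"dz":-0.22,"wx":48},
    {"dx":-0.03,"dy":0.165,"dz":-0.255,"wx":56},
    {"dx":-0.03,"dy":0.185,"dz":-0.285,"wx":64},
  ],
)

```text
validation failed for argument at $.ro...
```

```bash
cat > go.py <<'E'
import sys
from h import *
# target TCP x y z yaw(of tool y vs base y) 
def go(t,yaw,sg=1):
    st=arm.read_state();T,p=rowinfo(st)
    y=sg*np.array([-np.sin(yaw),np.cos(yaw),0]);x=np.array([0,0,-1.]);G=np.c_[x,y,np.cross(x,y)]
    print("clk",round(st["clock"],2),"pos",p.round(1),"j",st["joints"].round(2),"F",st["contact_force"].round(1),"w",round(st["gripper_width"],1))
    print("d(mm)",(T.T@(np.array(t)-p)).round(1),"w(deg)",np.degrees(R.from_matrix(T.T@G).as_rotvec()).round(1))
if __name__=="__main__":
    a=[float(v) for v in sys.argv[1:]];go(a[:3],a[3])
E
python3 go.py 600 50 230 .312
```

```text
clk 1.65 pos [238.  577.9 231.3] j [ 1.44  0.38  0.01 -0.   -1.19 -0.26] F [-0.3  0.   0.7] w 85.6
d(mm) [   1.3  350.2 -535.8] w(deg) [139.7   0.   -0. ]
```

arm_command(
  rows=[
    {"dx":-0.02,"dy":0.02,"dz":-0.03,"wx":8,"wy":0,"wz":0,"gripper":-1},
    {"dx":-0.03,"dy":0.045,"dz":-0.065,"wx":16,"wy":0,"wz":0,"gripper":-1},
    {"dx":-0.03,"dy":0.07,"dz":-0.105,"wx":24,"wy":0,"wz":0,"gripper":-1},
    {"dx":-0.03,"dy":0.095,"dz":-0.145,"wx":32,"wy":0,"wz":0,"gripper":-1},
    {"dx":-0.03,"dy":0.12,"dz":-0.185,"wx":40,"wy":0,"wz":0,"gripper":-1},
    {"dx":-0.03,"dy":0.145,"dz":-0.22,"wx":48,"wy":0,"wz":0,"gripper":-1},
    {"dx":-0.03,"dy":0.165,"dz":-0.255,"wx":56,"wy":0,"wz":0,"gripper":-1},
    {"dx":-0.03,"dy":0.185,"dz":-0.285,"wx":64,"wy":0,"wz":0,"gripper":-1},
  ],
)

```text
clock: 2.45
position: [432.0, 296.6, 261.7]
ee_rot: [0.514, -0.485, -0.514, -0.486]
contact_force: [-0.1, 1.2, 0.1]
gripper_width: 85.3
```

```bash
python3 go.py 600 50 230 .312
```

```text
clk 2.45 pos [432.  296.6 261.7] j [ 0.91  0.19 -0.19  0.   -1.19 -0.85] F [-0.1  1.2  0.1] w 85.3
d(mm) [  31.7 -153.7 -255.7] w(deg) [75.4  0.   0. ]
```

arm_command(
  rows=[
    {"dx":0,"dy":-0.02,"dz":-0.035,"wx":8,"wy":0,"wz":0,"gripper":-1},
    {"dx":0,"dy":-0.04,"dz":-0.07,"wx":16,"wy":0,"wz":0,"gripper":-1},
    {"dx":0.01,"dy":-0.065,"dz":-0.11,"wx":24,"wy":0,"wz":0,"gripper":-1},
    {"dx":0.02,"dy":-0.09,"dz":-0.15,"wx":32,"wy":0,"wz":0,"gripper":-1},
    {"dx":0.03,"dy":-0.115,"dz":-0.19,"wx":40,"wy":0,"wz":0,"gripper":-1},
    {"dx":0.03,"dy":-0.135,"dz":-0.225,"wx":48,"wy":0,"wz":0,"gripper":-1},
    {"dx":0.03,"dy":-0.15,"dz":-0.25,"wx":56,"wy":0,"wz":0,"gripper":-1},
    {"dx":0.03,"dy":-0.154,"dz":-0.256,"wx":64,"wy":0,"wz":0,"gripper":-1},
  ],
)

```text
clock: 3.25
position: [601.6, 47.0, 231.1]
ee_rot: [-0.175, 0.685, 0.175, 0.685]
contact_force: [0.8, -0.1, -0.3]
gripper_width: 85.5
```

```bash
python3 go.py 605 38 180 .312; python3 - <<'E'
from h import *
import pickle
st=arm.read_state();w=get_image("wrist");pickle.dump((st,w),open("w1.pkl","wb"));cv2.imwrite("pics/c1.png",w["img"][:,:,::-1])
E
```

```text
clk 3.25 pos [601.6  47.  231.1] j [ 0.35  0.35 -0.05  0.   -1.17 -1.42] F [ 0.8 -0.1 -0.3] w 85.5
d(mm) [51.1 -9.5 -1.4] w(deg) [10.8  0.   0. ]
```

View pics/c1.png

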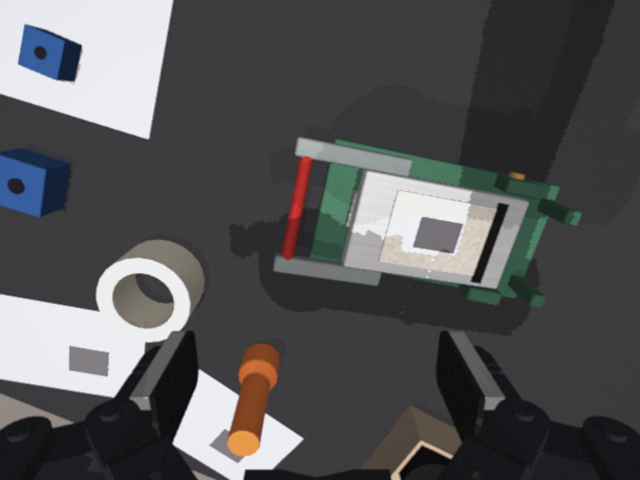

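```bash
python3 - <<'E'
from h import *
import pickle
st,w=pickle.load(open("w1.pkl","rb"))
s=get_image("side");c=get_image("scene")
im=w["img"].astype(int);red=((im[...,0]>100)&(im[...,1]<60)&(im[...,2]<60))
ys,xs=np.where(red[140:270,270:320]);xs+=270;ys+=140
pc=np.c_[xs,ys];m=pc.mean(0);u=np.linalg.svd(pc-m,full_matrices=False)[2][0];u*=np.sign(u[1]);t=(pc-m)@u
L=np.percentile(t,[.3,99.7]);uw=np.array([m+u*L[0],m+u*L[1]]);print(uw)
a=.125;hy=-(178*np.cos(a)-11*np.sin(a));hz=20+178*np.sin(a)+11*np.cos(a)
X=np.array([[-40,hy,hz],[40,hy,hz],[-55,-155,12],[55,-155,12]])
us=np.array([[402,543],[663,470],[315,630],[655,528]])/6+[255,135]
uc=np.array([[138,368],[393,404],[122,440],[447,490]])/7+[300,180]
print("wrist bar", [plane(w,q,hz,st).round(1) for q in uw])
d=np.diff([plane(w,q,hz,st) for q in uw],axis=0)[0];print("bar yaw",np.arctan2(d[1],d[0]),np.linalg.norm(d))
def f(p):
    W=st2w(p,X)
    return np.r_[(proj(s,W)-us).ravel(),(proj(c,W)-uc).ravel(),2*(proj(w,W[:2],st)-uw).ravel()]
r=least_squares(f,[550,190,.3]);print(r.x,r.fun.round(1))
print("handle",st2w(r.x,[[0,hy,hz]]).round(1))
W=st2w(r.x,[[-55,45,12],[55,45,12],[-55,-155,12],[55,-155,12],[-40,hy,hz],[40,hy,hz]])
v=w["img"][:,:,::-1].copy()
for q in proj(w,W,st): cv2.circle(v,tuple(q.round().astype(int).tolist()),3,(0,255,255),1)
cv2.imwrite("pics/c2.png",cv2.resize(v[120:320,250:600],None,fx=2,fy=2))
E
python3 go.py 605 38 180 .305
```

```text
[[305.77625934 157.67909647]
 [286.22171765 257.53721436]]
wrist bar [array([568.1,  18.5,  53.1]), array([646.2,  42.4,  53.1])]
bar yaw 0.2965879234333613 81.68030658737175
[5.55542788e+02 1.97892247e+02 2.98309744e-01] [-0.8  0.3 -0.7  0.   0.4 -1.2  1.5 -1.  -0.   0.1 -0.6  0.6 -1.4 -0.7
 -0.3 -0.  -0.6  1.9  0.5 -2.1]
handle [[607.   30.4  53.1]]
clk 3.4 pos [600.4  49.3 231.4] j [ 0.35  0.35 -0.05 -0.   -1.17 -1.41] F [-0.5 -0.3  0.3] w 85.4
d(mm) [ 51.4 -12.1  -1.5] w(deg) [11.9  0.  -0. ]
```

View pics/c2.png

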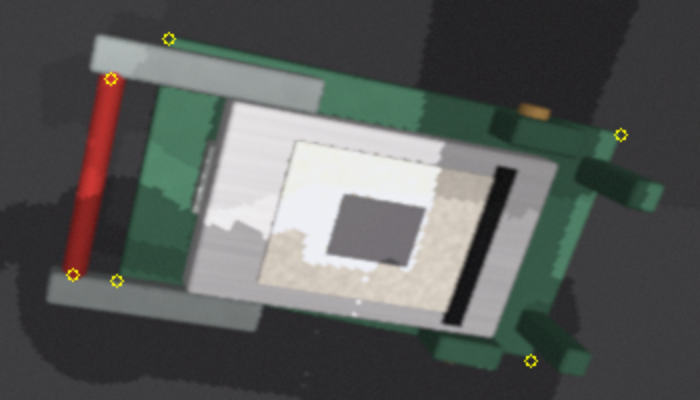

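```bash
python3 go.py 607 30.4 35 .298
```

```text
clk 3.4 pos [600.4  49.3 231.4] j [ 0.35  0.35 -0.05 -0.   -1.17 -1.41] F [-0.5 -0.3  0.3] w 85.4
d(mm) [196.4 -19.7  -3.6] w(deg) [12.3  0.  -0. ]
```

arm_command(
  rows=[
    {"dx":0.02,"dy":-0.01,"dz":-0.002,"wx":4,"wy":0,"wz":0,"gripper":0},
    {"dx":0.04,"dy":-0.02,"dz":-0.004,"wx":8,"wy":0,"wz":0,"gripper":0},
    {"dx":0.06,"dy":-0.02,"dz":-0.004,"wx":12.3,"wy":0,"wz":0,"gripper":0},
    {"dx":0.08,"dy":-0.02,"dz":-0.004,"wx":12.3,"wy":0,"wz":0,"gripper":0},
    {"dx":0.1,"dy":-0.02,"dz":-0.004,"wx":12.3,"wy":0,"wz":0,"gripper":0},
    {"dx":0.12,"dy":-0.02,"dz":-0.004,"wx":12.3,"wy":0,"wz":0,"gripper":0},
    {"dx":0.12,"dy":-0.02,"dz":-0.004,"wx":12.3,"wy":0,"wz":0,"gripper":0},
    {"dx":0.12,"dy":-0.02,"dz":-0.004,"wx":12.3,"wy":0,"wz":0,"gripper":0},
  ],
)

```text
clock: 4.2
position: [606.8, 30.7, 111.9]
ee_rot: [-0.106, 0.699, 0.106, 0.699]
contact_force: [-0.2, -0.4, 0.1]
gripper_width: 42.8
```

```bash
python3 go.py 607 30.4 35 .298; python3 - <<'E'
from h import *
import pickle
st=arm.read_state();w=get_image("wrist");cv2.imwrite("pics/d1.png",w["img"][:,:,::-1])
im=w["img"].astype(int);red=((im[...,0]>100)&(im[...,1]<60)&(im[...,2]<60)).astype(np.uint8)
n,l,s,c=cv2.connectedComponentsWithStats(red);k=1+s[1:,4].argmax();print(s[k],plane(w,c[k],53.1,st))
ys,xs=np.where(l==k);pc=np.c_[xs,ys];u=np.linalg.svd(pc-c[k],full_matrices=False)[2][0]
a,b=[plane(w,c[k]+g*u,53.1,st) for g in(-50,50)];print(np.arctan((b-a)[1]/(b-a)[0]))
E
```

```text
clk 4.2 pos [606.8  30.7 111.9] j [ 0.32  0.46 -0.19 -0.   -0.92 -1.59] F [-0.2 -0.4  0.1] w 42.8
d(mm) [76.9 -0.3  0.1] w(deg) [ 0.1  0.  -0. ]
[ 309  193   19  153 2421] [603.09135354  29.53841972  53.1       ]
0.29429906703729025
```

View pics/d1.png

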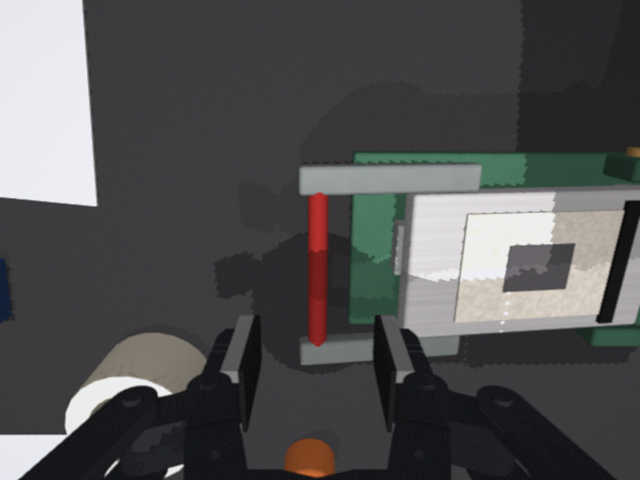

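The bar runs from (318,193) to (318,346), centred between the jaws and parallel to the pads. I'll descend and grip it.

arm_command(
  rows=[
    {"dx":0.025,"dy":0,"dz":0,"wx":0,"wy":0,"wz":0,"gripper":0},
    {"dx":0.05,"dy":0,"dz":0,"wx":0,"wy":0,"wz":0,"gripper":0},
    {"dx":0.07,"dy":0,"dz":0,"wx":0,"wy":0,"wz":0,"gripper":0},
    {"dx":0.077,"dy":0,"dz":0,"wx":0,"wy":0,"wz":0,"gripper":0},
    {"dx":0.077,"dy":0,"dz":0,"wx":0,"wy":0,"wz":0,"gripper":0.5},
    {"dx":0.077,"dy":0,"dz":0,"wx":0,"wy":0,"wz":0,"gripper":1},
    {"dx":0.077,"dy":0,"dz":0,"wx":0,"wy":0,"wz":0,"gripper":1},
    {"dx":0.077,"dy":0,"dz":0,"wx":0,"wy":0,"wz":0,"gripper":1},
  ],
)

```text
clock: 5.05
position: [608.6, 31.3, 37.3]
ee_rot: [-0.106, 0.697, 0.106, 0.701]
contact_force: [-0.4, 1.6, 4.8]
gripper_width: 7.5
```

```bash
python3 - <<'E'
from h import *
st=arm.read_state();print(st["position"],st["contact_force"],st["wrist_torque"],st["gripper_width"],st["joints"].round(2))
# arc offsets relative to now in tool axes (y=+base y, x=down)
def H(a): return np.array([-(178*np.cos(a)-11*np.sin(a)),178*np.sin(a)+11*np.cos(a)])
h0=H(.125)
for a in np.linspace(.125,1.83,33): print(round(a,3),"dx",round(-(H(a)-h0)[1],1),"dy",round((H(a)-h0)[0],1))
E
```

```text
[608.63429318  31.2938156   37.33141604] [-0.38105677  1.57924675  4.78945271] [ 0.6487403   0.27821725 -0.04632064] 7.456780097356818 [ 0.32  0.55 -0.26  0.   -0.75 -1.59]
0.125 dx -0.0 dy 0.0
0.178 dx -9.3 dy 2.0
0.232 dx -18.5 dy 4.5
0.285 dx -27.5 dy 7.5
0.338 dx -36.3 dy 11.0
0.391 dx -45.0 dy 14.9
0.445 dx -53.4 dy 19.3
0.498 dx -61.6 dy 24.1
0.551 dx -69.5 dy 29.4
0.605 dx -77.1 dy 35.0
0.658 dx -84.4 dy 41.1
0.711 dx -91.4 dy 47.6
0.764 dx -98.0 dy 54.4
0.818 dx -104.3 dy 61.5
0.871 dx -110.1 dy 69.0
0.924 dx -115.6 dy 76.8
0.978 dx -120.6 dy 84.8
1.031 dx -125.2 dy 93.2
1.084 dx -129.4 dy 101.7
1.137 dx -133.1 dy 110.5
1.191 dx -136.3 dy 119.4
1.244 dx -139.0 dy 128.5
1.297 dx -141.2 dy 137.7
1.35 dx -143.0 dy 147.1
1.404 dx -144.2 dy 156.5
1.457 dx -145.0 dy 166.0
1.51 dx -145.2 dy 175.5
1.564 dx -145.0 dy 185.0
1.617 dx -144.2 dy 194.4
1.67 dx -142.9 dy 203.8
1.723 dx -141.2 dy 213.2
1.777 dx -138.9 dy 222.4
1.83 dx -136.1 dy 231.5
```

arm_command(
  rows=[
    {"dx":-0.009,"dy":0.002,"dz":0,"wx":0,"wy":0,"wz":0,"gripper":1},
    {"dx":-0.0185,"dy":0.0045,"dz":0,"wx":0,"wy":0,"wz":0,"gripper":1},
    {"dx":-0.0275,"dy":0.0075,"dz":0,"wx":0,"wy":0,"wz":0,"gripper":1},
    {"dx":-0.0365,"dy":0.011,"dz":0,"wx":0,"wy":0,"wz":0,"gripper":1},
    {"dx":-0.045,"dy":0.015,"dz":0,"wx":0,"wy":0,"wz":0,"gripper":1},
    {"dx":-0.0535,"dy":0.0195,"dz":0,"wx":0,"wy":0,"wz":0,"gripper":1},
    {"dx":-0.0615,"dy":0.024,"dz":0,"wx":0,"wy":0,"wz":0,"gripper":1},
    {"dx":-0.0695,"dy":0.0295,"dz":0,"wx":0,"wy":0,"wz":0,"gripper":1},
  ],
)

```text
clock: 5.85
position: [600.1, 59.2, 108.2]
ee_rot: [-0.106, 0.697, 0.106, 0.702]
contact_force: [4.1, -3.2, -2.1]
gripper_width: 7.6
```

```bash
python3 - <<'E'
from h import *
st=arm.read_state();print(st["position"],st["contact_force"],st["wrist_torque"],st["gripper_width"])
s=get_image("side");crop(s["img"],220,80,200,170,4,"pics/e1.png")
E
```

```text
[600.11108911  59.19779593 108.23996651] [ 4.06296119 -3.23533166 -2.07199815] [-1.39342118 -1.25276181 -0.09473743] 7.609573273545729
```

View pics/e1.png

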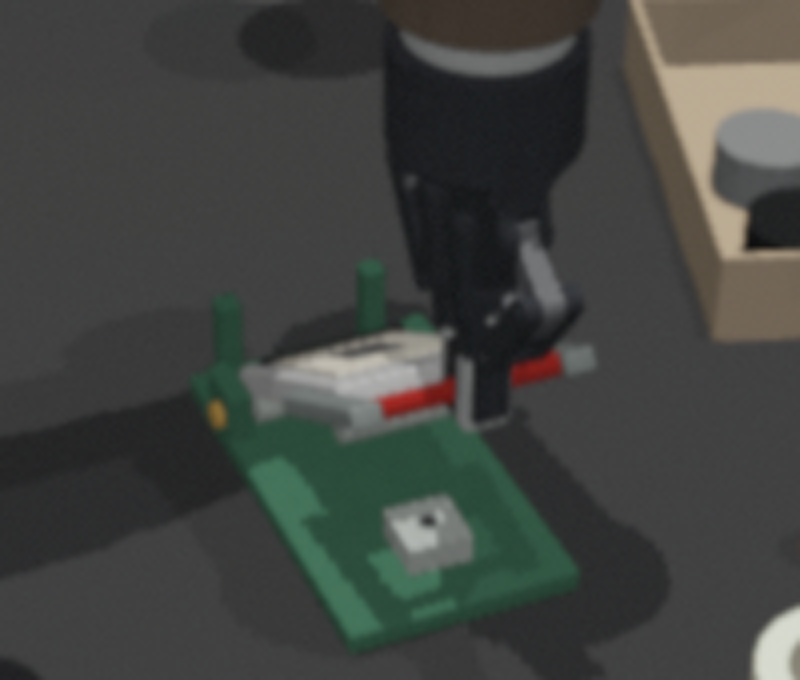

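The plate is lifting with the bar held at crop (460,385), and the steel block is visible at crop (430,530). I'll continue the arc.

arm_command(
  rows=[
    {"dx":-0.0075,"dy":0.0055,"dz":0,"wx":0,"wy":0,"wz":0,"gripper":1},
    {"dx":-0.015,"dy":0.0115,"dz":0,"wx":0,"wy":0,"wz":0,"gripper":1},
    {"dx":-0.022,"dy":0.018,"dz":0,"wx":0,"wy":0,"wz":0,"gripper":1},
    {"dx":-0.0285,"dy":0.025,"dz":0,"wx":0,"wy":0,"wz":0,"gripper":1},
    {"dx":-0.035,"dy":0.032,"dz":0,"wx":0,"wy":0,"wz":0,"gripper":1},
    {"dx":-0.0405,"dy":0.0395,"dz":0,"wx":0,"wy":0,"wz":0,"gripper":1},
    {"dx":-0.046,"dy":0.0475,"dz":0,"wx":0,"wy":0,"wz":0,"gripper":1},
    {"dx":-0.051,"dy":0.0555,"dz":0,"wx":0,"wy":0,"wz":0,"gripper":1},
  ],
)

```text
clock: 6.7
position: [583.7, 113.1, 162.1]
ee_rot: [-0.106, 0.696, 0.106, 0.703]
contact_force: [3.4, -3.3, 1.1]
gripper_width: 7.6
```

```bash
cat > arc.py <<'E'
from h import *
import sys
p=[555.54,197.89,.298]
st=arm.read_state();T,P=rowinfo(st);print("tcp",P.round(1),"F",st["contact_force"].round(1),"M",st["wrist_torque"].round(2),"w",round(st["gripper_width"],1),"clk",st["clock"])
g=P+18.7*T[:,0];g=P-18.7*T[:,0]
d=g[:2]-p[:2];by=np.array([-np.sin(p[2]),np.cos(p[2])]);bx=np.array([by[1],-by[0]])
v=np.array([-d@by,g[2]-20]);ang=np.arctan2(v[1],v[0])-np.arctan2(11,178);print("ang",ang,"rad",np.linalg.norm(v),"(178.3) lateral",d@bx)
def H(a): return np.array([-(178*np.cos(a)-11*np.sin(a)),178*np.sin(a)+11*np.cos(a)])
for a in np.linspace(ang,float(sys.argv[1]),9)[1:]:
    q=H(a);D=np.array([*(p[:2]+by*q[0]+bx*(d@bx)),20+q[1]])-H0 if False else None
    dlt=H(a)-H(ang);D=np.array([*(by*dlt[0]),dlt[1]]);print(round(a,3),(T.T@D).round(1))
E
python3 arc.py 1.4
```

```text
tcp [583.7 113.1 162.1] F [ 3.4 -3.3  1.1] M [-1.29 -1.3  -0.1 ] w 7.6 clk 6.7
ang 1.002080371502308 rad 183.94846341915576 (178.3) lateral 1.8575097691570848
1.052 [-4.1  7.9  0.1]
1.102 [-7.9 15.9  0.1]
1.151 [-11.2  24.1   0.2]
1.201 [-14.1  32.5   0.3]
1.251 [-16.6  41.    0.3]
1.301 [-18.7  49.6   0.4]
1.35 [-20.3  58.3   0.4]
1.4 [-21.5  67.1   0.5]
```

arm_command(
  rows=[
    {"dx":-0.004,"dy":0.008,"dz":0,"wx":0,"wy":0,"wz":0,"gripper":1},
    {"dx":-0.008,"dy":0.016,"dz":0,"wx":0,"wy":0,"wz":0,"gripper":1},
    {"dx":-0.011,"dy":0.024,"dz":0,"wx":0,"wy":0,"wz":0,"gripper":1},
    {"dx":-0.014,"dy":0.0325,"dz":0,"wx":0,"wy":0,"wz":0,"gripper":1},
    {"dx":-0.0165,"dy":0.041,"dz":0,"wx":0,"wy":0,"wz":0,"gripper":1},
    {"dx":-0.0185,"dy":0.0495,"dz":0,"wx":0,"wy":0,"wz":0,"gripper":1},
    {"dx":-0.02,"dy":0.058,"dz":0,"wx":0,"wy":0,"wz":0,"gripper":1},
    {"dx":-0.0215,"dy":0.067,"dz":0,"wx":0,"wy":0,"wz":0,"gripper":1},
  ],
)

```text
clock: 7.5
position: [564.1, 177.5, 185.8]
ee_rot: [-0.107, 0.695, 0.106, 0.704]
contact_force: [1.8, -1.5, 6.6]
gripper_width: 7.4
```

```bash
python3 arc.py 1.8
```

```text
tcp [564.1 177.5 185.8] F [ 1.8 -1.5  6.6] M [-0.67 -0.7  -0.12] w 7.4 clk 7.5
ang 1.3908063513066595 rad 185.8417976305843 (178.3) lateral 2.0008068760361035
1.442 [-0.9  9.1  0. ]
1.493 [-1.3 18.2  0.1]
1.544 [-1.2 27.3  0.1]
1.595 [-0.7 36.4  0.2]
1.647 [ 0.3 45.5  0.2]
1.698 [ 1.8 54.5  0.2]
1.749 [ 3.7 63.4  0.2]
1.8 [ 6.1 72.2  0.2]
```

arm_command(
  rows=[
    {"dx":-0.001,"dy":0.009,"dz":0,"wx":0,"wy":0,"wz":0,"gripper":1},
    {"dx":-0.001,"dy":0.018,"dz":0,"wx":0,"wy":0,"wz":0,"gripper":1},
    {"dx":-0.001,"dy":0.027,"dz":0,"wx":0,"wy":0,"wz":0,"gripper":1},
    {"dx":-0.0005,"dy":0.036,"dz":0,"wx":0,"wy":0,"wz":0,"gripper":1},
    {"dx":0.0005,"dy":0.0455,"dz":0,"wx":0,"wy":0,"wz":0,"gripper":1},
    {"dx":0.002,"dy":0.0545,"dz":0,"wx":0,"wy":0,"wz":0,"gripper":1},
    {"dx":0.004,"dy":0.0635,"dz":0,"wx":0,"wy":0,"wz":0,"gripper":1},
    {"dx":0.006,"dy":0.072,"dz":0,"wx":0,"wy":0,"wz":0,"gripper":1},
  ],
)

```text
clock: 8.3
position: [542.7, 247.5, 179.2]
ee_rot: [-0.106, 0.694, 0.107, 0.704]
contact_force: [5.1, 1.0, 1.3]
gripper_width: 7.4
```

```bash
python3 arc.py 1.88;python3 - <<'E'
from h import *
s=get_image("side");crop(s["img"],220,40,200,210,3,"pics/e2.png")
E
```

```text
tcp [542.7 247.5 179.2] F [5.1 1.  1.3] M [-0.24 -1.46 -0.06] w 7.4 clk 8.3
ang 1.789408034329761 rad 185.1761759169619 (178.3) lateral 2.0918902840008444
1.801 [0.6 1.9 0. ]
1.812 [1.2 3.9 0. ]
1.823 [1.8 5.8 0. ]
1.835 [2.4 7.7 0. ]
1.846 [3.  9.6 0. ]
1.857 [ 3.7 11.5  0. ]
1.869 [ 4.4 13.4  0. ]
1.88 [ 5.1 15.3 -0. ]
```

View pics/e2.png

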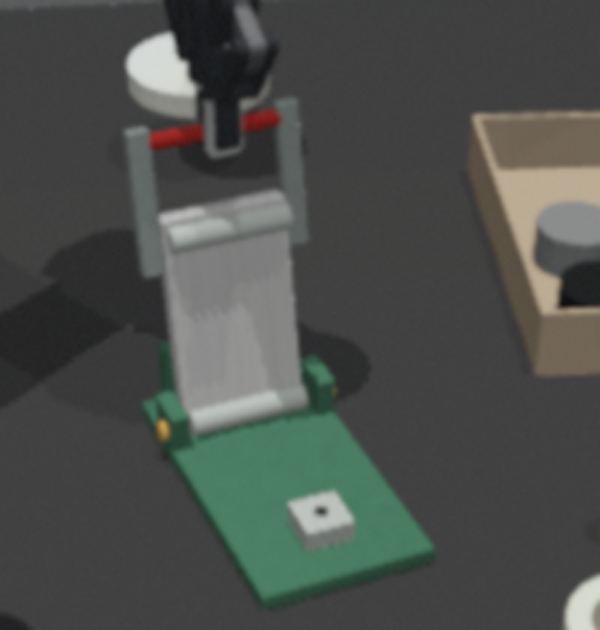

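The plate is nearly back, with the bar at crop (215,130). I'll push gently the last few degrees onto the stops.

arm_command(
  rows=[
    {"dx":0.0005,"dy":0.002,"dz":0,"wx":0,"wy":0,"wz":0,"gripper":1},
    {"dx":0.001,"dy":0.004,"dz":0,"wx":0,"wy":0,"wz":0,"gripper":1},
    {"dx":0.0015,"dy":0.0055,"dz":0,"wx":0,"wy":0,"wz":0,"gripper":1},
    {"dx":0.002,"dy":0.007,"dz":0,"wx":0,"wy":0,"wz":0,"gripper":1},
    {"dx":0.0025,"dy":0.0085,"dz":0,"wx":0,"wy":0,"wz":0,"gripper":1},
    {"dx":0.003,"dy":0.01,"dz":0,"wx":0,"wy":0,"wz":0,"gripper":1},
    {"dx":0.003,"dy":0.01,"dz":0,"wx":0,"wy":0,"wz":0,"gripper":1},
    {"dx":0.003,"dy":0.01,"dz":0,"wx":0,"wy":0,"wz":0,"gripper":1},
  ],
)

```text
clock: 9.15
position: [541.0, 252.9, 177.4]
ee_rot: [-0.109, 0.694, 0.104, 0.704]
contact_force: [7.7, -13.1, 7.2]
gripper_width: 7.4
```

```bash
python3 arc.py 1.9
```

```text
tcp [541.  252.9 177.4] F [  7.7 -13.1   7.2] M [-4.14 -2.66 -0.11] w 7.4 clk 9.15
ang 1.8222381776933096 rad 185.14735607846364 (178.3) lateral 2.0707607115053452
1.832 [0.5 1.7 0. ]
1.842 [1.1 3.3 0. ]
1.851 [1.6 4.9 0. ]
1.861 [2.2 6.6 0. ]
1.871 [2.8 8.2 0. ]
1.881 [3.4 9.8 0. ]
1.89 [ 4.  11.4  0. ]
1.9 [ 4.7 13.1  0. ]
```

arm_command(
  rows=[
    {"dx":0,"dy":0,"dz":0,"wx":0,"wy":0,"wz":0,"gripper":0.8},
    {"dx":0,"dy":0,"dz":0,"wx":0,"wy":0,"wz":0,"gripper":0.4},
    {"dx":0,"dy":0,"dz":0,"wx":0,"wy":0,"wz":0,"gripper":0},
    {"dx":0,"dy":0,"dz":0,"wx":0,"wy":0,"wz":0,"gripper":0},
    {"dx":-0.01,"dy":0,"dz":0,"wx":0,"wy":0,"wz":0,"gripper":0},
    {"dx":-0.03,"dy":0,"dz":0,"wx":0,"wy":0,"wz":0,"gripper":0},
    {"dx":-0.055,"dy":0,"dz":0,"wx":0,"wy":0,"wz":0,"gripper":0},
    {"dx":-0.06,"dy":0,"dz":0,"wx":0,"wy":0,"wz":0,"gripper":0},
  ],
)

```text
clock: 9.95
position: [541.4, 254.3, 241.2]
ee_rot: [-0.109, 0.692, 0.105, 0.706]
contact_force: [0.1, 0.2, 0.4]
gripper_width: 42.8
```

```bash
python3 go.py 598 -150 240 .09;python3 - <<'E'
from h import *
s=get_image("side");crop(s["img"],220,20,200,220,3,"pics/e3.png")
c=get_image("scene");crop(c["img"],280,120,120,140,4,"pics/e4.png")
E
```

```text
clk 9.95 pos [541.4 254.3 241.2] j [ 0.72  0.32 -0.06  0.02 -1.17 -1.99] F [0.1 0.2 0.4] w 42.8
d(mm) [   3.4 -402.8  -66.8] w(deg) [12.2  1.1  0.4]
```

View pics/e3.png

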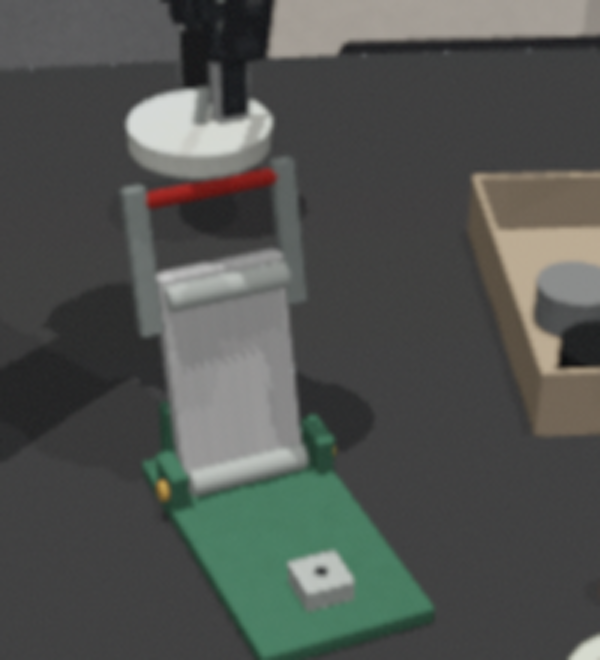

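View pics/e4.png

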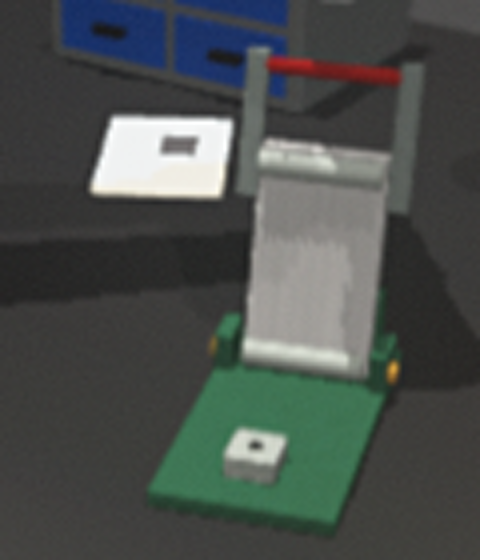

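```bash
python3 go.py 580 80 235 .298
```

```text
clk 10.05 pos [540.3 253.8 238.7] j [ 0.72  0.33 -0.07  0.01 -1.17 -1.99] F [ 0.1 -0.2  0.2] w 42.6
d(mm) [   5.  -177.7  -14. ] w(deg) [0.3 0.8 0.5]
```

arm_command(
  rows=[
    {"dx":0,"dy":-0.03,"dz":-0.002,"wx":0,"wy":0.8,"wz":0.5,"gripper":-0.3},
    {"dx":0,"dy":-0.065,"dz":-0.005,"wx":0,"wy":0.8,"wz":0.5,"gripper":-0.6},
    {"dx":0,"dy":-0.1,"dz":-0.008,"wx":0,"wy":0.8,"wz":0.5,"gripper":-1},
    {"dx":0,"dy":-0.135,"dz":-0.01,"wx":0,"wy":0.8,"wz":0.5,"gripper":-1},
    {"dx":0,"dy":-0.165,"dz":-0.014,"wx":0,"wy":0.8,"wz":0.5,"gripper":-1},
    {"dx":0,"dy":-0.178,"dz":-0.014,"wx":0,"wy":0.8,"wz":0.5,"gripper":-1},
    {"dx":0,"dy":-0.178,"dz":-0.014,"wx":0,"wy":0.8,"wz":0.5,"gripper":-1},
    {"dx":0,"dy":-0.178,"dz":-0.014,"wx":0,"wy":0.8,"wz":0.5,"gripper":-1},
  ],
)

```text
clock: 10.85
position: [579.7, 80.0, 239.2]
ee_rot: [-0.106, 0.7, 0.107, 0.698]
contact_force: [0.2, 0.6, -0.1]
gripper_width: 85.5
```

```bash
python3 go.py 598 -190 150 .09; python3 - <<'E'
from h import *
import pickle
st=arm.read_state();w=get_image("wrist");pickle.dump((st,w),open("w2.pkl","wb"));cv2.imwrite("pics/f1.png",w["img"][:,:,::-1])
E
```

```text
clk 10.85 pos [579.7  80.  239.2] j [ 0.41  0.31 -0.08 -0.   -1.18 -1.68] F [ 0.2  0.6 -0.1] w 85.5
d(mm) [  89.2 -263.3  -62.8] w(deg) [12.2 -0.1 -0. ]
```

View pics/f1.png

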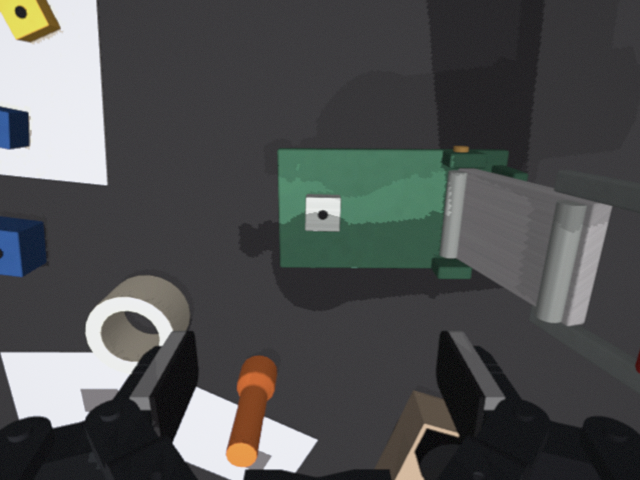

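The steel block's top is at (305–341, 197–231) with its dot at (323,214), square to the tool.

```bash
python3 - <<'E'
from h import *
import pickle
st,w=pickle.load(open("w2.pkl","rb"))
g=w["img"][180:250,290:360].astype(int)
m=((g.min(2)>125)).astype(np.uint8)
cs,_=cv2.findContours(m,cv2.RETR_EXTERNAL,cv2.CHAIN_APPROX_NONE);c=max(cs,key=cv2.contourArea)
r=cv2.minAreaRect(c);print(r);B=cv2.boxPoints(r)+[290,180]
P=np.array([plane(w,b,27,st) for b in B]);print(P.round(1),P.mean(0).round(1))
for i in range(4):
    d=P[(i+1)%4]-P[i];print(np.linalg.norm(d).round(1),np.arctan2(d[1],d[0]).round(3))
print("dot",plane(w,[322.7,214.5],27,st))
G=w["img"].astype(int);gm=((G[...,1]>G[...,0]+15)&(G[...,1]>G[...,2]+8))
print("expected",st2w([555.54,197.89,.298],[[0,-114,27]]))
for x in([-55,-155,12],[55,-155,12]): print(proj(w,st2w([555.54,197.89,.298],[x]),st))
cv2.imwrite("pics/f2.png",cv2.resize(w["img"][180:250,290:360,::-1],None,fx=6,fy=6,interpolation=cv2.INTER_CUBIC))
E
```

```text
((32.5, 33.5), (33.0, 35.0), 90.0)
[[577.3  68.3  27. ]
 [568.4  96.9  27. ]
 [596.4 106.2  27. ]
 [605.5  76.9  27. ]] [586.9  87.1  27. ]
29.9 1.873
29.5 0.32
30.7 -1.269
29.5 -2.849
dot [587.5216476  87.4559462  27.       ]
expected [[589.01141961  88.91447949  27.        ]]
[[276.40717153 149.85747956]]
[[279.58816415 268.58854288]]
```

View pics/f2.png

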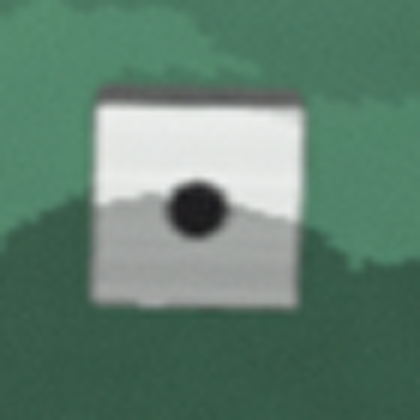

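```bash
python3 go.py 592 -197 200 .09
```

```text
clk 10.9 pos [579.7  80.5 239.4] j [ 0.41  0.31 -0.08 -0.   -1.18 -1.68] F [0.4 1.4 1. ] w 85.4
d(mm) [  39.3 -268.5  -71.1] w(deg) [12.2 -0.1 -0. ]
```

arm_command(
  rows=[
    {"dx":0,"dy":-0.03,"dz":-0.01,"wx":4,"wy":0,"wz":0,"gripper":-1},
    {"dx":0,"dy":-0.075,"dz":-0.02,"wx":8,"wy":0,"wz":0,"gripper":-1},
    {"dx":0.01,"dy":-0.12,"dz":-0.03,"wx":12.2,"wy":0,"wz":0,"gripper":-1},
    {"dx":0.02,"dy":-0.165,"dz":-0.045,"wx":12.2,"wy":0,"wz":0,"gripper":-1},
    {"dx":0.03,"dy":-0.21,"dz":-0.058,"wx":12.2,"wy":0,"wz":0,"gripper":-1},
    {"dx":0.039,"dy":-0.25,"dz":-0.071,"wx":12.2,"wy":0,"wz":0,"gripper":-1},
    {"dx":0.039,"dy":-0.268,"dz":-0.071,"wx":12.2,"wy":0,"wz":0,"gripper":-0.5},
    {"dx":0.039,"dy":-0.268,"dz":-0.071,"wx":12.2,"wy":0,"wz":0,"gripper":-0.5},
  ],
)

```text
clock: 11.7
position: [592.5, -197.6, 199.6]
ee_rot: [-0.031, 0.707, 0.031, 0.706]
contact_force: [-0.2, 0.2, -0.1]
gripper_width: 64.1
```

```bash
python3 go.py 598 -190 150 .09; python3 - <<'E'
from h import *
import pickle
st=arm.read_state();w=get_image("wrist");pickle.dump((st,w),open("w3.pkl","wb"));cv2.imwrite("pics/g1.png",w["img"][:,:,::-1])
E
```

```text
clk 11.7 pos [ 592.5 -197.6  199.6] j [-0.06  0.41 -0.04  0.   -1.13 -1.42] F [-0.2  0.2 -0.1] w 64.1
d(mm) [49.6  7.1  6.3] w(deg) [-0.1 -0.1 -0. ]
```

View pics/g1.png

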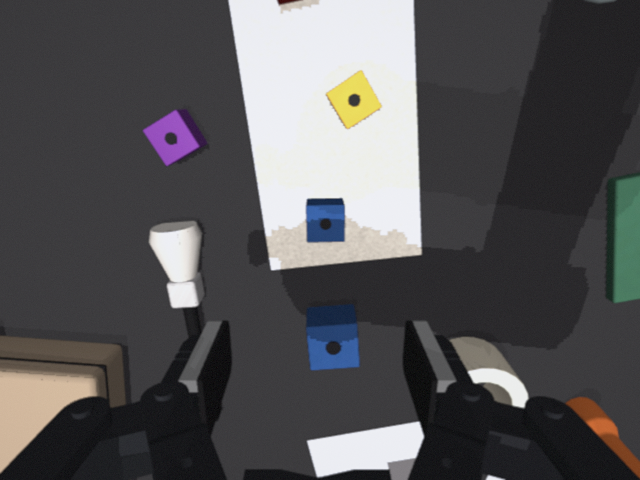

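The target is at (326,220), with its dot at about (325,224) and its sides nearly square to the tool. The big blue look-alike is at (333,340), under the camera but clear of the jaws' path.

```bash
python3 - <<'E'
from h import *
import pickle
st,w=pickle.load(open("w3.pkl","rb"))
print("dot",[plane(w,[325.5,224],z,st).round(1) for z in(26,27)])
u=[plane(w,q,26,st) for q in([307,207.5],[344,207.5],[344.5,241],[307,241.5])];print(np.round(u,1),np.mean(u,axis=0).round(1))
cv2.imwrite("pics/g2.png",cv2.resize(w["img"][190:255,290:360,::-1],None,fx=6,fy=6,interpolation=cv2.INTER_CUBIC))
E
```

```text
dot [array([ 599. , -190.5,   26. ]), array([ 598.7, -190.6,   27. ])]
[[ 587.1 -205.9   26. ]
 [ 584.6 -177.6   26. ]
 [ 611.5 -174.3   26. ]
 [ 614.6 -203.7   26. ]] [ 599.4 -190.4   26. ]
```

View pics/g2.png

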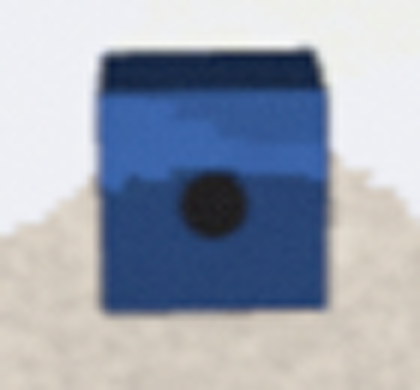

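```bash
python3 go.py 599 -190.5 4 .095
```

```text
clk 11.75 pos [ 592.4 -196.3  200. ] j [-0.06  0.41 -0.04 -0.   -1.13 -1.42] F [ 0.1  0.7 -0.4] w 64.0
d(mm) [196.    5.1   7.3] w(deg) [-0.3 -0.1 -0. ]
```

arm_command(
  rows=[
    {"dx":0.03,"dy":0.005,"dz":0.007,"wx":0,"wy":0,"wz":0,"gripper":-0.4},
    {"dx":0.065,"dy":0.005,"dz":0.007,"wx":0,"wy":0,"wz":0,"gripper":-0.4},
    {"dx":0.1,"dy":0.005,"dz":0.007,"wx":0,"wy":0,"wz":0,"gripper":-0.4},
    {"dx":0.13,"dy":0.005,"dz":0.007,"wx":0,"wy":0,"wz":0,"gripper":-0.4},
    {"dx":0.15,"dy":0.005,"dz":0.007,"wx":0,"wy":0,"wz":0,"gripper":-0.4},
    {"dx":0.165,"dy":0.005,"dz":0.007,"wx":0,"wy":0,"wz":0,"gripper":-0.4},
    {"dx":0.165,"dy":0.005,"dz":0.007,"wx":0,"wy":0,"wz":0,"gripper":-0.4},
    {"dx":0.165,"dy":0.005,"dz":0.007,"wx":0,"wy":0,"wz":0,"gripper":-0.4},
  ],
)

```text
clock: 12.55
position: [599.6, -189.2, 35.7]
ee_rot: [-0.033, 0.707, 0.033, 0.706]
contact_force: [-0.5, 0.2, -0.3]
gripper_width: 60.1
```

```bash
python3 go.py 599 -190.5 4 .095; python3 - <<'E'
from h import *
import pickle
st=arm.read_state();w=get_image("wrist");pickle.dump((st,w),open("w4.pkl","wb"));cv2.imwrite("pics/g3.png",w["img"][:,:,::-1])
E
python3 go.py 599 -190.5 4 .095
```

```text
clk 12.55 pos [ 599.6 -189.2   35.7] j [-0.05  0.58 -0.21 -0.   -0.78 -1.43] F [-0.5  0.2 -0.3] w 60.1
d(mm) [31.7 -1.2 -0.7] w(deg) [-0.2 -0.  -0. ]
clk 12.6 pos [ 599.9 -189.6   36.3] j [-0.05  0.58 -0.2   0.   -0.78 -1.43] F [0.4 0.  0.5] w 59.9
d(mm) [32.3 -0.8 -1. ] w(deg) [-0.2  0.   0. ]
```

View pics/g3.png

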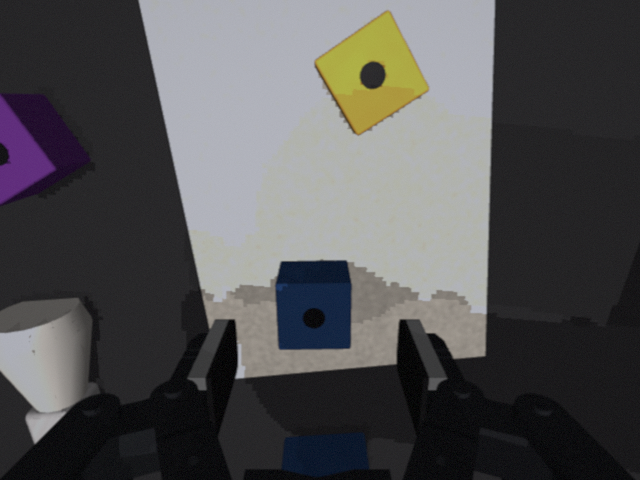

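```bash
python3 - <<'E'
from h import *
import pickle
st,w=pickle.load(open("w4.pkl","rb"));T,p=rowinfo(st)
q=plane(w,[313.8,318],26,st);print(q,(T.T@(q-p)).round(1))
E
```

```text
[ 599.24414032 -190.68882374   26.        ] [ 9.7 -1.5 -0.5]
```

Consistent with the earlier fix. I'll descend and grip.

arm_command(
  rows=[
    {"dx":0.01,"dy":-0.001,"dz":-0.001,"wx":0,"wy":0,"wz":0,"gripper":-0.4},
    {"dx":0.02,"dy":-0.001,"dz":-0.001,"wx":0,"wy":0,"wz":0,"gripper":-0.4},
    {"dx":0.029,"dy":-0.001,"dz":-0.001,"wx":0,"wy":0,"wz":0,"gripper":-0.4},
    {"dx":0.031,"dy":-0.001,"dz":-0.001,"wx":0,"wy":0,"wz":0,"gripper":-0.1},
    {"dx":0.031,"dy":-0.001,"dz":-0.001,"wx":0,"wy":0,"wz":0,"gripper":0.2},
    {"dx":0.031,"dy":-0.001,"dz":-0.001,"wx":0,"wy":0,"wz":0,"gripper":0.5},
    {"dx":0.031,"dy":-0.001,"dz":-0.001,"wx":0,"wy":0,"wz":0,"gripper":1},
    {"dx":0.031,"dy":-0.001,"dz":-0.001,"wx":0,"wy":0,"wz":0,"gripper":1},
  ],
)

```text
clock: 13.4
position: [599.0, -190.7, 5.3]
ee_rot: [-0.032, 0.706, 0.032, 0.707]
contact_force: [0.3, 0.6, -1.1]
gripper_width: 29.0
```

```bash
python3 go.py 599 -190.5 4 .095
```

```text
clk 13.4 pos [ 599.  -190.7    5.3] j [-0.05  0.62 -0.23 -0.   -0.72 -1.43] F [ 0.3  0.6 -1.1] w 29.0
d(mm) [1.3 0.2 0.1] w(deg) [-0.2  0.  -0. ]
```

arm_command(
  rows=[
    {"dx":-0.01,"dy":0,"dz":0,"wx":0,"wy":0,"wz":0,"gripper":1},
    {"dx":-0.03,"dy":0,"dz":0,"wx":0,"wy":0,"wz":0,"gripper":1},
    {"dx":-0.06,"dy":0,"dz":0,"wx":0,"wy":0,"wz":0,"gripper":1},
    {"dx":-0.09,"dy":0,"dz":0,"wx":0,"wy":0,"wz":0,"gripper":1},
    {"dx":-0.115,"dy":0,"dz":0,"wx":0,"wy":0,"wz":0,"gripper":1},
    {"dx":-0.12,"dy":0,"dz":0,"wx":0,"wy":0,"wz":0,"gripper":1},
    {"dx":-0.12,"dy":0,"dz":0,"wx":0,"wy":0,"wz":0,"gripper":1},
    {"dx":-0.12,"dy":0,"dz":0,"wx":0,"wy":0,"wz":0,"gripper":1},
  ],
)

```text
clock: 14.2
position: [597.8, -190.4, 123.8]
ee_rot: [-0.032, 0.707, 0.033, 0.706]
contact_force: [0.4, 0.1, -2.2]
gripper_width: 29.0
```

```bash
python3 go.py 587.5 87.5 125 .29; python3 - <<'E'
from h import *
import pickle
st=arm.read_state();w=get_image("wrist");pickle.dump((st,w),open("w5.pkl","wb"));cv2.imwrite("pics/h1.png",w["img"][:,:,::-1])
E
```

```text
clk 14.2 pos [ 597.8 -190.4  123.8] j [-0.05  0.48 -0.13 -0.   -0.97 -1.43] F [ 0.4  0.1 -2.2] w 29.0
d(mm) [ -0.9 277.7  15.1] w(deg) [-11.4  -0.1  -0.1]
```

View pics/h1.png

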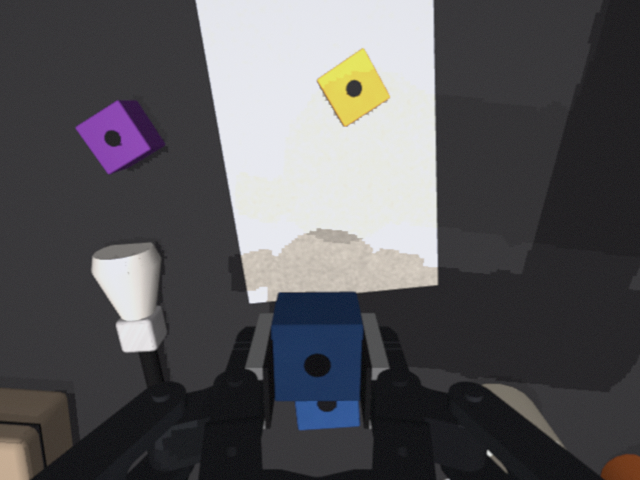

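The block is held squarely: dot at (317,365), top face about 274–362 wide.

```bash
python3 - <<'E'
from h import *
import pickle
st,w=pickle.load(open("w5.pkl","rb"));T,p=rowinfo(st)
for q in([317.3,365],[274,324],[362,324],[362.5,399],[275,400]):
    d=plane(w,q,p[2]+20.7,st);print((T.T@(d-p)).round(1))
crop(w["img"],250,280,130,130,5,"pics/h2.png")
E
python3 go.py 587.5 87.5 125 .29
```

```text
[-20.7  -0.1   0.7]
[-20.7 -14.2 -15. ]
[-20.7  14.6 -15. ]
[-20.7  15.8  14.7]
[-20.7 -14.9  15.1]
clk 14.25 pos [ 597.7 -190.4  123.4] j [-0.05  0.48 -0.13 -0.   -0.97 -1.43] F [-0.3 -0.5 -1.8] w 28.9
d(mm) [ -1.3 277.7  15.2] w(deg) [-11.4  -0.2  -0.1]
```

View pics/h2.png

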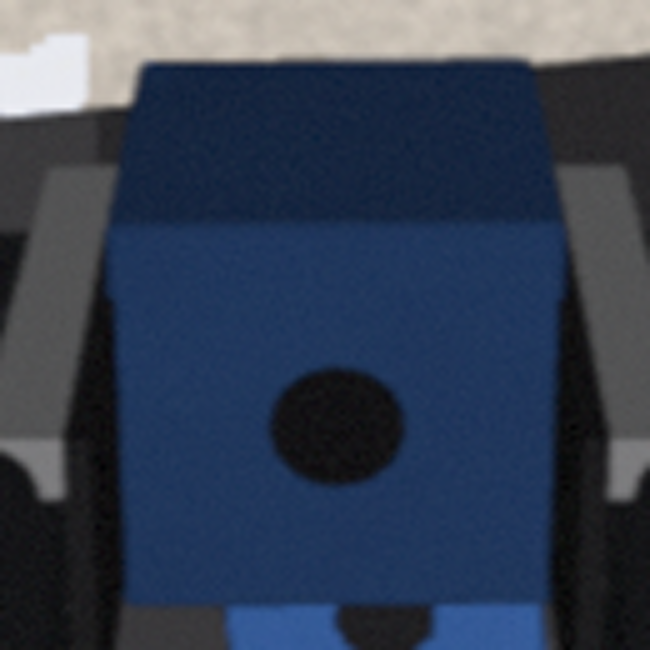

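```bash
python3 go.py 604.7 30 125 .29
```

```text
clk 14.25 pos [ 597.7 -190.4  123.4] j [-0.05  0.48 -0.13 -0.   -0.97 -1.43] F [-0.3 -0.5 -1.8] w 28.9
d(mm) [ -1.4 218.9  27.1] w(deg) [-11.4  -0.2  -0.1]
```

arm_command(
  rows=[
    {"dx":0,"dy":0.02,"dz":0.004,"wx":-2,"wy":0,"wz":0,"gripper":1},
    {"dx":0,"dy":0.06,"dz":0.008,"wx":-4,"wy":0,"wz":0,"gripper":1},
    {"dx":0,"dy":0.1,"dz":0.014,"wx":-6,"wy":0,"wz":0,"gripper":1},
    {"dx":0,"dy":0.14,"dz":0.02,"wx":-8,"wy":0,"wz":0,"gripper":1},
    {"dx":0,"dy":0.175,"dz":0.024,"wx":-10,"wy":0,"wz":0,"gripper":1},
    {"dx":0,"dy":0.205,"dz":0.027,"wx":-11.4,"wy":-0.2,"wz":0,"gripper":1},
    {"dx":0,"dy":0.219,"dz":0.027,"wx":-11.4,"wy":-0.2,"wz":0,"gripper":1},
    {"dx":0,"dy":0.219,"dz":0.027,"wx":-11.4,"wy":-0.2,"wz":0,"gripper":1},
  ],
)

```text
clock: 15.05
position: [603.9, 31.6, 122.2]
ee_rot: [-0.103, 0.7, 0.103, 0.699]
contact_force: [-0.3, -0.9, -2.0]
gripper_width: 28.9
```

```bash
python3 go.py 587.5 87.5 125 .29; python3 - <<'E'
from h import *
import pickle
st=arm.read_state();w=get_image("wrist");pickle.dump((st,w),open("w6.pkl","wb"));cv2.imwrite("pics/i1.png",w["img"][:,:,::-1])
E
```

```text
clk 15.05 pos [603.9  31.6 122.2] j [ 0.32  0.45 -0.19 -0.   -0.94 -1.6 ] F [-0.3 -0.9 -2. ] w 28.9
d(mm) [-2.7 58.3  0.5] w(deg) [ 0.1 -0.1 -0.1]
```

View pics/i1.png

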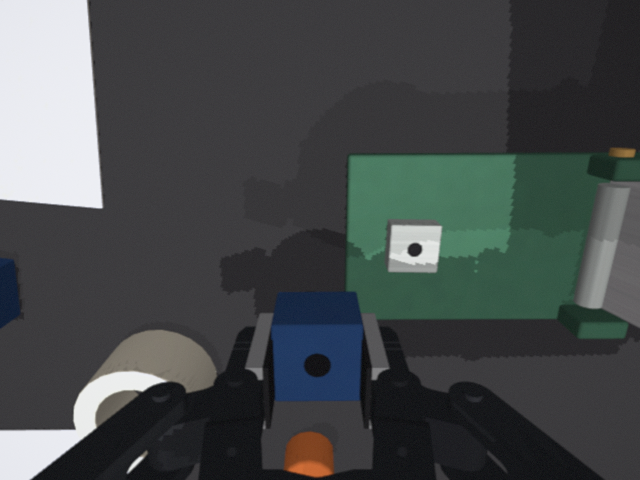

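```bash
python3 - <<'E'
from h import *
import pickle
st,w=pickle.load(open("w6.pkl","rb"));T,p=rowinfo(st)
g=w["img"][205:290,375:455];cv2.imwrite("pics/i2.png",cv2.resize(g[:,:,::-1],None,fx=7,fy=7,interpolation=cv2.INTER_CUBIC))
k=(g.max(2)<70).astype(np.uint8);n,l,s,c=cv2.connectedComponentsWithStats(k)
for i in range(1,n):
    if 30<s[i,4]<400: print(s[i],c[i]+[375,205])
d=plane(w,[414.5,249.5],27,st);print(d.round(1),(T.T@(d-p)).round(1))
E
```

```text
[ 34  39  12  12 121] [414.40495868 249.39669421]
[587.4  87.4  27. ] [95.3 58.1  0.5]
```

View pics/i2.png

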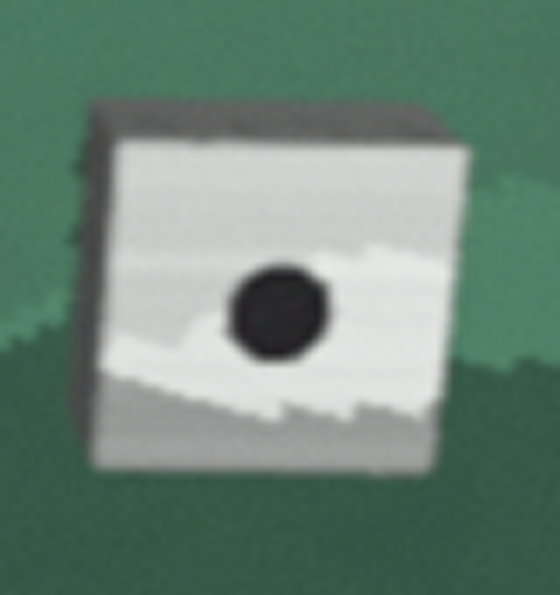

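arm_command(
  rows=[
    {"dx":0,"dy":0.02,"dz":0,"wx":1,"wy":0,"wz":0,"gripper":1},
    {"dx":0,"dy":0.045,"dz":0,"wx":1,"wy":0,"wz":0,"gripper":1},
    {"dx":0.01,"dy":0.058,"dz":0,"wx":1,"wy":0,"wz":0,"gripper":1},
    {"dx":0.03,"dy":0.058,"dz":0,"wx":1,"wy":0,"wz":0,"gripper":1},
    {"dx":0.05,"dy":0.058,"dz":0,"wx":1,"wy":0,"wz":0,"gripper":1},
    {"dx":0.065,"dy":0.058,"dz":0,"wx":1,"wy":0,"wz":0,"gripper":1},
    {"dx":0.07,"dy":0.058,"dz":0,"wx":1,"wy":0,"wz":0,"gripper":1},
    {"dx":0.07,"dy":0.058,"dz":0,"wx":1,"wy":0,"wz":0,"gripper":1},
  ],
)

```text
clock: 15.9
position: [586.6, 85.0, 51.1]
ee_rot: [-0.096, 0.702, 0.096, 0.699]
contact_force: [0.4, 0.3, -1.0]
gripper_width: 28.7
```

```bash
for i in 1 2 3; do python3 go.py 587.4 87.4 32.5 .272;  python3 - <<'E'
from h import *
w=get_image("wrist");cv2.imwrite("pics/j1.png",w["img"][:,:,::-1])
E
done;  python3 - <<'E'
from h import *
s=get_image("side");crop(s["img"],270,150,110,100,5,"pics/j2.png")
E
```

```text
clk 15.9 pos [586.6  85.   51.1] j [ 0.42  0.52 -0.29 -0.   -0.77 -1.71] F [ 0.4  0.3 -1. ] w 28.7
d(mm) [18.6  2.1  1.6] w(deg) [ 0.  -0.2 -0. ]
clk 15.95 pos [587.2  85.4  52.2] j [ 0.42  0.51 -0.28 -0.   -0.77 -1.71] F [ 0.   0.8 -0.5] w 28.7
d(mm) [19.7  1.9  0.8] w(deg) [ 0.1 -0.1 -0. ]
clk 16.0 pos [587.7  85.7  52.9] j [ 0.42  0.51 -0.28 -0.   -0.77 -1.71] F [ 0.3 -0.4 -1.3] w 29.1
d(mm) [20.4  1.7  0.2] w(deg) [ 0.1 -0.  -0.1]
```

View pics/j1.png

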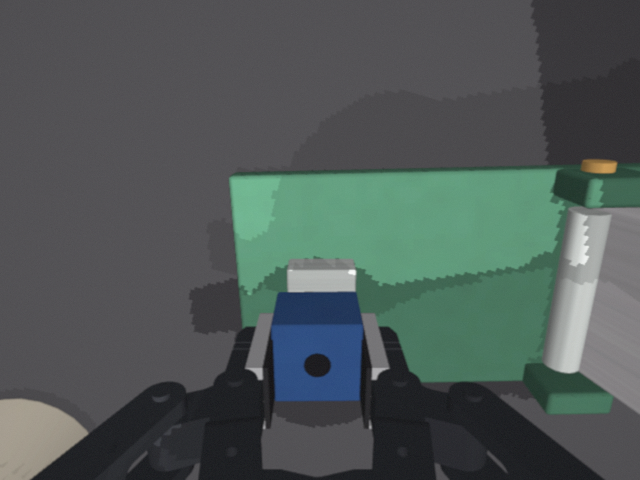

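View pics/j2.png

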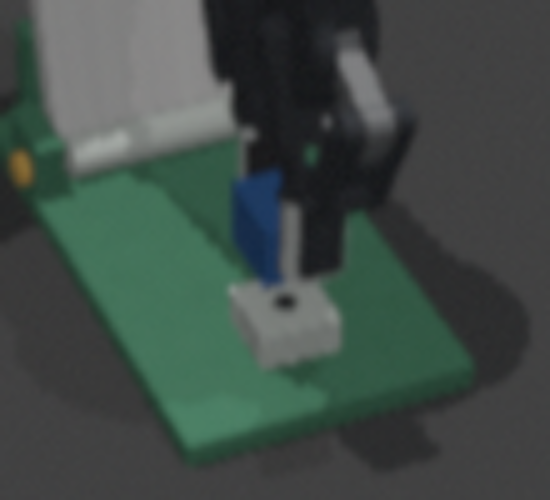

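```bash
python3 go.py 587.4 87.4 32.5 .272; python3 - <<'E'
from h import *
st=arm.read_state();w=get_image("wrist");T,p=rowinfo(st);crop(w["img"],260,250,120,90,6,"pics/j3.png")
for q in([289,270],[355,269.5]):
    d=plane(w,q,27,st);print((T.T@(d-p)).round(1))
E
```

```text
clk 16.1 pos [587.9  86.   53.4] j [ 0.42  0.51 -0.28 -0.   -0.77 -1.71] F [ 0.3  0.8 -1.1] w 29.1
d(mm) [20.9  1.4 -0.1] w(deg) [ 0.1  0.  -0.1]
[ 26.4 -12.3 -14.7]
[ 26.4  16.2 -14.9]
```

View pics/j3.png

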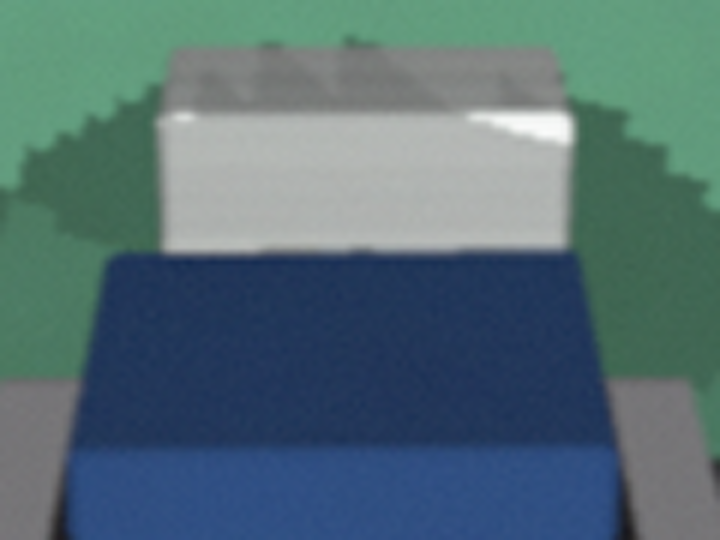

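arm_command(
  rows=[
    {"dx":0.005,"dy":0.0015,"dz":0,"wx":0,"wy":0,"wz":0,"gripper":1},
    {"dx":0.01,"dy":0.0015,"dz":0,"wx":0,"wy":0,"wz":0,"gripper":1},
    {"dx":0.014,"dy":0.0015,"dz":0,"wx":0,"wy":0,"wz":0,"gripper":1},
    {"dx":0.017,"dy":0.0015,"dz":0,"wx":0,"wy":0,"wz":0,"gripper":1},
    {"dx":0.018,"dy":0.0015,"dz":0,"wx":0,"wy":0,"wz":0,"gripper":1},
    {"dx":0.019,"dy":0.0015,"dz":0,"wx":0,"wy":0,"wz":0,"gripper":1},
    {"dx":0.019,"dy":0.0015,"dz":0,"wx":0,"wy":0,"wz":0,"gripper":1},
    {"dx":0.019,"dy":0.0015,"dz":0,"wx":0,"wy":0,"wz":0,"gripper":1},
  ],
)

```text
clock: 16.95
position: [587.5, 87.6, 34.5]
ee_rot: [-0.096, 0.7, 0.097, 0.701]
contact_force: [0.2, -0.7, -1.4]
gripper_width: 29.0
```

```bash
python3 go.py 587.4 87.4 32.5 .272; python3 - <<'E'
from h import *
st=arm.read_state();w=get_image("wrist");crop(w["img"],260,250,120,90,6,"pics/k1.png")
s=get_image("side");crop(s["img"],270,150,110,100,5,"pics/k2.png")
E
python3 go.py 587.4 87.4 32.5 .272
```

```text
clk 16.95 pos [587.5  87.6  34.5] j [ 0.42  0.54 -0.3  -0.   -0.73 -1.72] F [ 0.2 -0.7 -1.4] w 29.0
d(mm) [ 2.  -0.2 -0.1] w(deg) [ 0.1  0.  -0.1]
clk 17.05 pos [587.5  87.6  34.6] j [ 0.42  0.54 -0.3  -0.   -0.73 -1.72] F [-0.4 -0.4 -1.2] w 29.0
d(mm) [ 2.1 -0.2 -0.1] w(deg) [ 0.1  0.  -0.1]
```

View pics/k1.png

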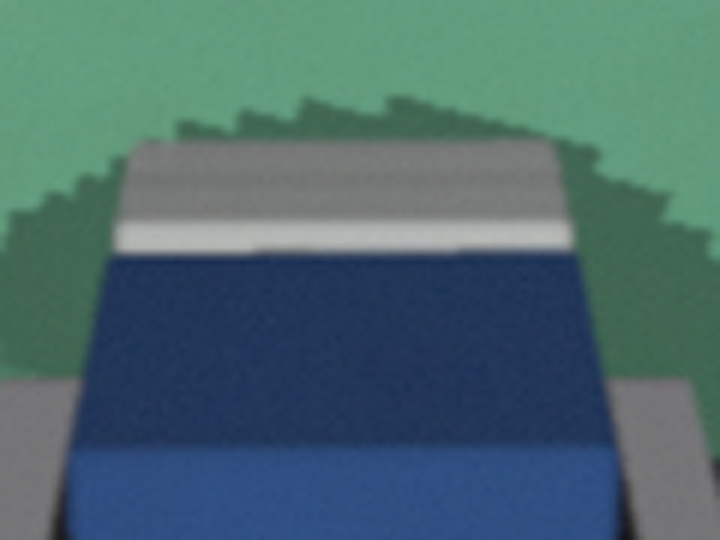

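View pics/k2.png

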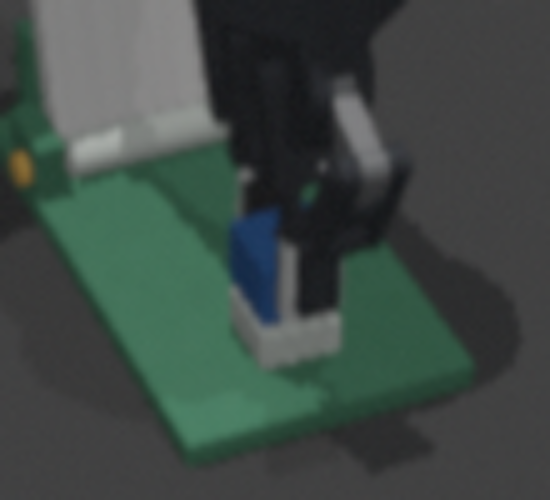

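The blue block is centred over the steel block: steel edge at crop 115–572, blue underside at 107–578. A small gap of about 2 mm remains.

arm_command(
  rows=[
    {"dx":0.0005,"dy":0,"dz":0,"wx":0,"wy":0,"wz":0,"gripper":1},
    {"dx":0.001,"dy":0,"dz":0,"wx":0,"wy":0,"wz":0,"gripper":1},
    {"dx":0.0015,"dy":0,"dz":0,"wx":0,"wy":0,"wz":0,"gripper":1},
    {"dx":0.002,"dy":0,"dz":0,"wx":0,"wy":0,"wz":0,"gripper":1},
    {"dx":0.0025,"dy":0,"dz":0,"wx":0,"wy":0,"wz":0,"gripper":1},
    {"dx":0.003,"dy":0,"dz":0,"wx":0,"wy":0,"wz":0,"gripper":1},
    {"dx":0.003,"dy":0,"dz":0,"wx":0,"wy":0,"wz":0,"gripper":1},
    {"dx":0.003,"dy":0,"dz":0,"wx":0,"wy":0,"wz":0,"gripper":1},
  ],
)

```text
clock: 17.85
position: [587.5, 87.6, 31.6]
ee_rot: [-0.096, 0.7, 0.097, 0.701]
contact_force: [-0.5, -0.7, -0.9]
gripper_width: 28.9
```

```bash
python3 go.py 587.4 87.4 32.5 .272; python3 - <<'E'
from h import *
st=arm.read_state();w=get_image("wrist");crop(w["img"],260,250,120,90,6,"pics/k3.png")
E
python3 go.py 587.4 87.4 32.5 .272
```

```text
clk 17.85 pos [587.5  87.6  31.6] j [ 0.42  0.54 -0.3  -0.   -0.73 -1.72] F [-0.5 -0.7 -0.9] w 28.9
d(mm) [-0.9 -0.1 -0.1] w(deg) [ 0.1  0.  -0.1]
clk 17.9 pos [587.5  87.6  31.6] j [ 0.42  0.54 -0.3  -0.   -0.73 -1.72] F [-0.4  0.7 -1.4] w 28.4
d(mm) [-0.9 -0.2 -0.1] w(deg) [ 0.1  0.  -0.1]
```

View pics/k3.png

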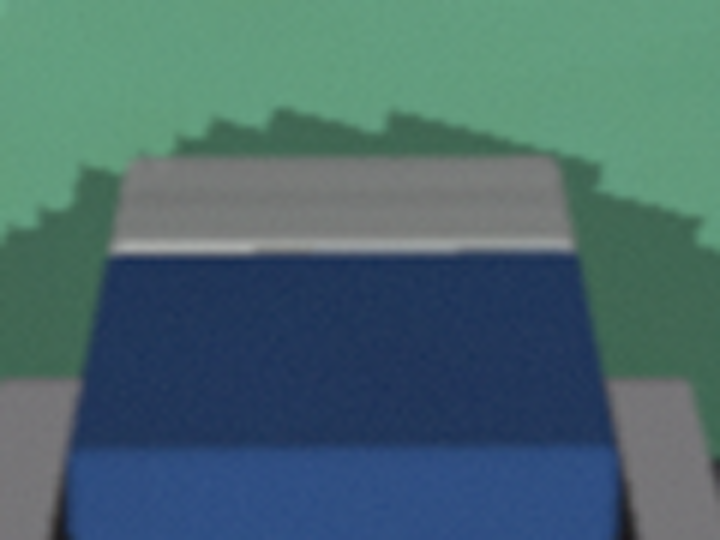

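arm_command(
  rows=[
    {"dx":0.0003,"dy":0,"dz":0,"wx":0,"wy":0,"wz":0,"gripper":1},
    {"dx":0.0006,"dy":0,"dz":0,"wx":0,"wy":0,"wz":0,"gripper":1},
    {"dx":0.0009,"dy":0,"dz":0,"wx":0,"wy":0,"wz":0,"gripper":1},
    {"dx":0.0012,"dy":0,"dz":0,"wx":0,"wy":0,"wz":0,"gripper":1},
    {"dx":0.0015,"dy":0,"dz":0,"wx":0,"wy":0,"wz":0,"gripper":1},
    {"dx":0.0015,"dy":0,"dz":0,"wx":0,"wy":0,"wz":0,"gripper":1},
    {"dx":0.0015,"dy":0,"dz":0,"wx":0,"wy":0,"wz":0,"gripper":1},
    {"dx":0.0015,"dy":0,"dz":0,"wx":0,"wy":0,"wz":0,"gripper":1},
  ],
)

```text
clock: 18.7
position: [587.5, 87.6, 30.2]
ee_rot: [-0.096, 0.7, 0.097, 0.701]
contact_force: [0.8, -0.0, -0.8]
gripper_width: 29.0
```

```bash
python3 go.py 587.4 87.4 32.5 .272
```

```text
clk 18.7 pos [587.5  87.6  30.2] j [ 0.42  0.54 -0.3  -0.   -0.72 -1.72] F [ 0.8 -0.  -0.8] w 29.0
d(mm) [-2.3 -0.2 -0.2] w(deg) [ 0.1  0.  -0.1]
```

arm_command(
  rows=[
    {"dx":0.0003,"dy":0,"dz":0,"wx":0,"wy":0,"wz":0,"gripper":1},
    {"dx":0.0006,"dy":0,"dz":0,"wx":0,"wy":0,"wz":0,"gripper":1},
    {"dx":0.0009,"dy":0,"dz":0,"wx":0,"wy":0,"wz":0,"gripper":1},
    {"dx":0.0012,"dy":0,"dz":0,"wx":0,"wy":0,"wz":0,"gripper":1},
    {"dx":0.0012,"dy":0,"dz":0,"wx":0,"wy":0,"wz":0,"gripper":1},
    {"dx":0.0012,"dy":0,"dz":0,"wx":0,"wy":0,"wz":0,"gripper":1},
    {"dx":0.0012,"dy":0,"dz":0,"wx":0,"wy":0,"wz":0,"gripper":1},
    {"dx":0.0012,"dy":0,"dz":0,"wx":0,"wy":0,"wz":0,"gripper":1},
  ],
)

```text
clock: 19.5
position: [587.5, 87.6, 30.1]
ee_rot: [-0.096, 0.7, 0.097, 0.701]
contact_force: [-2.4, -0.0, 7.1]
gripper_width: 29.0
```

```bash
python3 - <<'E'
from h import *
st=arm.read_state();w=get_image("wrist");crop(w["img"],260,250,120,90,6,"pics/k4.png")
E
python3 go.py 587.4 87.4 32.5 .272
```

```text
clk 19.55 pos [587.5  87.6  30.1] j [ 0.42  0.54 -0.3  -0.   -0.72 -1.72] F [-3.6  0.3  7.4] w 28.5
d(mm) [-2.4 -0.2 -0.2] w(deg) [ 0.1  0.1 -0.1]
```

View pics/k4.png

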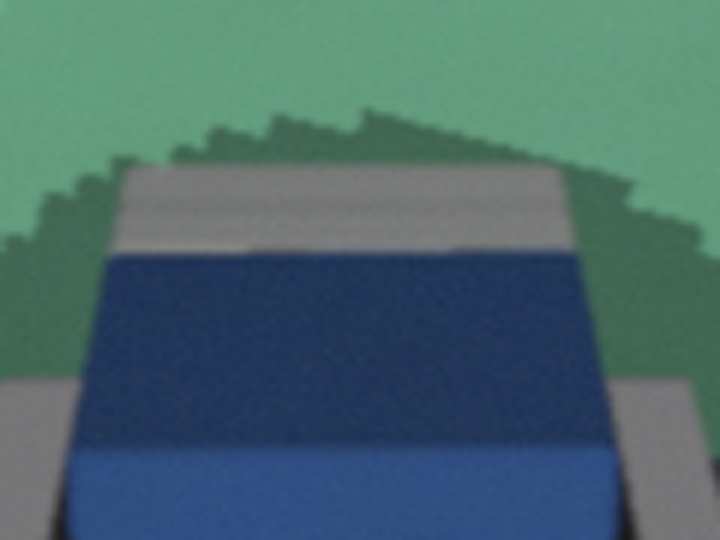

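It's in contact (Fz about +8 N change) and the edges are flush. I'll release and rise.

arm_command(
  rows=[
    {"dx":0,"dy":0,"dz":0,"wx":0,"wy":0,"wz":0,"gripper":0.2},
    {"dx":0,"dy":0,"dz":0,"wx":0,"wy":0,"wz":0,"gripper":0},
    {"dx":0,"dy":0,"dz":0,"wx":0,"wy":0,"wz":0,"gripper":-0.3},
    {"dx":0,"dy":0,"dz":0,"wx":0,"wy":0,"wz":0,"gripper":-0.3},
    {"dx":-0.01,"dy":0,"dz":0,"wx":0,"wy":0,"wz":0,"gripper":-0.3},
    {"dx":-0.03,"dy":0,"dz":0,"wx":0,"wy":0,"wz":0,"gripper":-0.3},
    {"dx":-0.06,"dy":0,"dz":0,"wx":0,"wy":0,"wz":0,"gripper":-0.3},
    {"dx":-0.08,"dy":0,"dz":0,"wx":0,"wy":0,"wz":0,"gripper":-0.3},
  ],
)

```text
clock: 20.35
position: [588.4, 87.7, 112.7]
ee_rot: [-0.096, 0.699, 0.097, 0.702]
contact_force: [0.4, -0.4, -0.4]
gripper_width: 55.7
```

```bash
python3 go.py 539 251.5 240 .298; python3 - <<'E'
from h import *
import pickle
st=arm.read_state();w=get_image("wrist");cv2.imwrite("pics/l1.png",w["img"][:,:,::-1])
s=get_image("side");crop(s["img"],230,80,150,170,4,"pics/l2.png")
E
```

```text
clk 20.35 pos [588.4  87.7 112.7] j [ 0.42  0.44 -0.23 -0.   -0.9  -1.72] F [ 0.4 -0.4 -0.4] w 55.7
d(mm) [-127.2  171.2   -2.6] w(deg) [-1.3  0.2 -0. ]
```

View pics/l1.png

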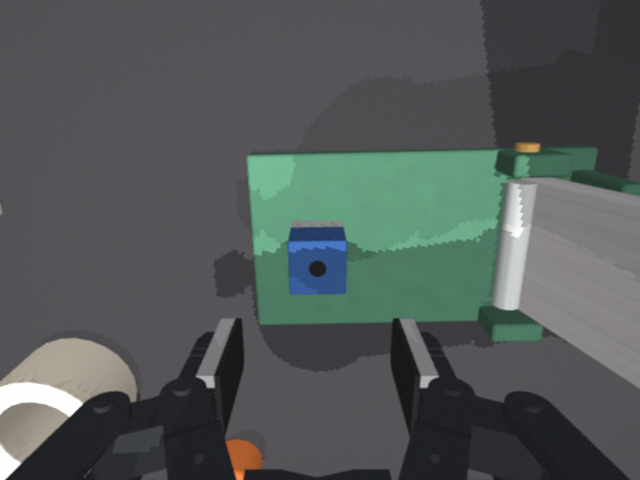

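View pics/l2.png

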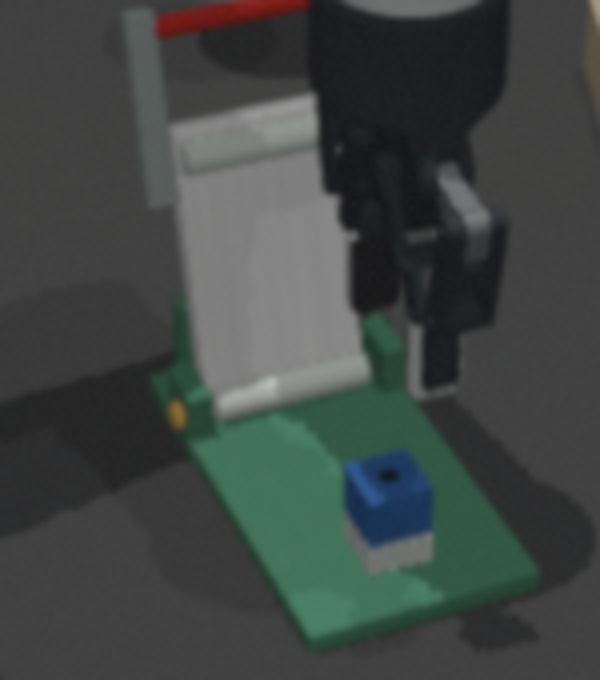

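The blue block sits flush and square on the steel one, and the plate still leans back. Next I'll rise and go to the handle.

arm_command(
  rows=[
    {"dx":-0.035,"dy":0,"dz":0,"wx":0,"wy":0,"wz":0,"gripper":0},
    {"dx":-0.075,"dy":0,"dz":0,"wx":0,"wy":0,"wz":0,"gripper":0},
    {"dx":-0.115,"dy":0.015,"dz":0,"wx":-1.3,"wy":0,"wz":0,"gripper":0},
    {"dx":-0.135,"dy":0.05,"dz":0,"wx":-1.3,"wy":0,"wz":0,"gripper":0},
    {"dx":-0.135,"dy":0.09,"dz":0,"wx":-1.3,"wy":0,"wz":0,"gripper":0},
    {"dx":-0.135,"dy":0.13,"dz":-0.001,"wx":-1.3,"wy":0,"wz":0,"gripper":0},
    {"dx":-0.135,"dy":0.16,"dz":-0.001,"wx":-1.3,"wy":0,"wz":0,"gripper":0},
    {"dx":-0.135,"dy":0.172,"dz":-0.001,"wx":-1.3,"wy":0,"wz":0,"gripper":0},
  ],
)

```text
clock: 21.25
position: [539.9, 255.2, 248.7]
ee_rot: [-0.105, 0.696, 0.107, 0.702]
contact_force: [0.5, -0.6, -0.0]
gripper_width: 42.9
```

```bash
python3 go.py 541 253.2 177 .298; python3 - <<'E'
from h import *
st=arm.read_state();w=get_image("wrist");cv2.imwrite("pics/m1.png",w["img"][:,:,::-1])
im=w["img"].astype(int);red=((im[...,0]>90)&(im[...,1]<55)&(im[...,2]<55)).astype(np.uint8)
n,l,s,c=cv2.connectedComponentsWithStats(red);k=1+s[1:,4].argmax();T,p=rowinfo(st);q=plane(w,c[k],189.2,st);print(s[k],q,T.T@(q-p))
E
python3 go.py 541 253.2 177 .298
```

```text
clk 21.25 pos [539.9 255.2 248.7] j [ 0.71  0.32 -0.04  0.   -1.2  -1.98] F [ 0.5 -0.6 -0. ] w 42.9
d(mm) [71.7 -2.3 -0.1] w(deg) [ 0.1  0.5 -0.1]
[ 303  191   19  148 1556] [548.97368155 255.10042269 189.2       ] [59.61120013 -2.83653965  8.1721379 ]
clk 21.3 pos [540.  255.6 248.7] j [ 0.71  0.32 -0.04  0.   -1.2  -1.99] F [-0.5  0.2 -0.6] w 42.8
d(mm) [71.7 -2.7 -0.4] w(deg) [ 0.1  0.5 -0.1]
```

View pics/m1.png

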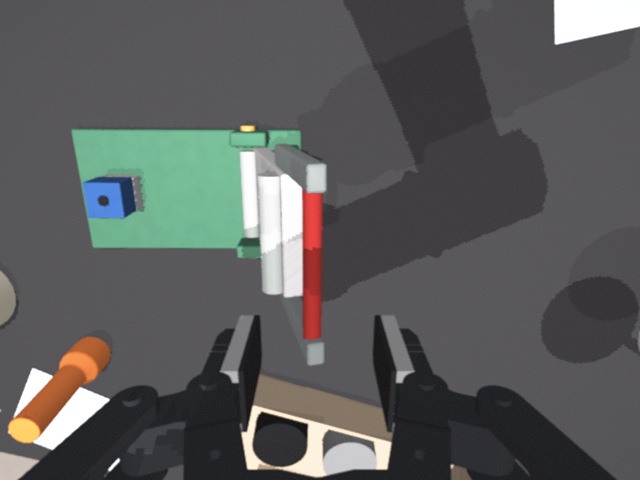

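The bar runs (312,191)–(312,338), centred between the jaws. I'll descend and grip.

arm_command(
  rows=[
    {"dx":0.025,"dy":-0.0025,"dz":0,"wx":0,"wy":0,"wz":0,"gripper":0},
    {"dx":0.05,"dy":-0.0025,"dz":0,"wx":0,"wy":0,"wz":0,"gripper":0},
    {"dx":0.068,"dy":-0.0025,"dz":0,"wx":0,"wy":0,"wz":0,"gripper":0},
    {"dx":0.075,"dy":-0.0025,"dz":0,"wx":0,"wy":0,"wz":0,"gripper":0},
    {"dx":0.075,"dy":-0.0025,"dz":0,"wx":0,"wy":0,"wz":0,"gripper":0.4},
    {"dx":0.075,"dy":-0.0025,"dz":0,"wx":0,"wy":0,"wz":0,"gripper":0.7},
    {"dx":0.075,"dy":-0.0025,"dz":0,"wx":0,"wy":0,"wz":0,"gripper":1},
    {"dx":0.075,"dy":-0.0025,"dz":0,"wx":0,"wy":0,"wz":0,"gripper":1},
  ],
)

```text
clock: 22.1
position: [542.1, 253.2, 175.0]
ee_rot: [-0.105, 0.696, 0.107, 0.703]
contact_force: [2.1, -2.3, 1.0]
gripper_width: 8.1
```

```bash
sed -i 's/^for a in np.linspace.*/ANG=float(sys.argv[2]) if len(sys.argv)>2 else ang\nang=ANG\nfor a in np.linspace(ang,float(sys.argv[1]),9)[1:]:/' arc.py; python3 arc.py 1.4 1.83
```

```text
tcp [542.1 253.2 175. ] F [ 2.1 -2.3  1. ] M [-0.64 -0.5  -0.07] w 8.1 clk 22.1
ang 1.8251270094610161 rad 182.75033864903975 (178.3) lateral 3.231046438645115
1.776 [-2.8 -9.2  0. ]
1.723 [ -5.1 -18.5   0. ]
1.669 [ -6.9 -27.9   0. ]
1.615 [ -8.1 -37.4  -0. ]
1.561 [ -8.9 -46.9  -0. ]
1.507 [ -9.2 -56.5  -0. ]
1.454 [ -8.9 -66.1  -0.1]
1.4 [ -8.1 -75.7  -0.1]
```

arm_command(
  rows=[
    {"dx":-0.003,"dy":-0.009,"dz":0,"wx":0,"wy":0,"wz":0,"gripper":1},
    {"dx":-0.005,"dy":-0.0185,"dz":0,"wx":0,"wy":0,"wz":0,"gripper":1},
    {"dx":-0.007,"dy":-0.028,"dz":0,"wx":0,"wy":0,"wz":0,"gripper":1},
    {"dx":-0.008,"dy":-0.0375,"dz":0,"wx":0,"wy":0,"wz":0,"gripper":1},
    {"dx":-0.009,"dy":-0.047,"dz":0,"wx":0,"wy":0,"wz":0,"gripper":1},
    {"dx":-0.009,"dy":-0.0565,"dz":0,"wx":0,"wy":0,"wz":0,"gripper":1},
    {"dx":-0.009,"dy":-0.066,"dz":0,"wx":0,"wy":0,"wz":0,"gripper":1},
    {"dx":-0.008,"dy":-0.0755,"dz":0,"wx":0,"wy":0,"wz":0,"gripper":1},
  ],
)

```text
clock: 22.9
position: [564.6, 179.8, 184.4]
ee_rot: [-0.105, 0.695, 0.107, 0.703]
contact_force: [-4.4, 0.5, 7.1]
gripper_width: 7.7
```

```bash
python3 arc.py 1.05
```

```text
tcp [564.6 179.8 184.4] F [-4.4  0.5  7.1] M [ 0.67  1.37 -0.04] w 7.7 clk 22.9
ang 1.4003782983669262 rad 184.1672888926389 (178.3) lateral 3.1319815351346105
1.357 [ 1.  -7.7 -0. ]
1.313 [  2.4 -15.4  -0.1]
1.269 [  4.1 -23.1  -0.1]
1.225 [  6.1 -30.6  -0.1]
1.181 [  8.4 -38.1  -0.2]
1.138 [ 11.1 -45.4  -0.2]
1.094 [ 14.1 -52.6  -0.3]
1.05 [ 17.4 -59.7  -0.3]
```

arm_command(
  rows=[
    {"dx":0.001,"dy":-0.0075,"dz":0,"wx":0,"wy":0,"wz":0,"gripper":1},
    {"dx":0.0025,"dy":-0.0155,"dz":0,"wx":0,"wy":0,"wz":0,"gripper":1},
    {"dx":0.004,"dy":-0.023,"dz":0,"wx":0,"wy":0,"wz":0,"gripper":1},
    {"dx":0.006,"dy":-0.0305,"dz":0,"wx":0,"wy":0,"wz":0,"gripper":1},
    {"dx":0.0085,"dy":-0.038,"dz":0,"wx":0,"wy":0,"wz":0,"gripper":1},
    {"dx":0.011,"dy":-0.0455,"dz":0,"wx":0,"wy":0,"wz":0,"gripper":1},
    {"dx":0.014,"dy":-0.0525,"dz":0,"wx":0,"wy":0,"wz":0,"gripper":1},
    {"dx":0.0175,"dy":-0.0595,"dz":0,"wx":0,"wy":0,"wz":0,"gripper":1},
  ],
)

```text
clock: 23.7
position: [582.2, 122.1, 166.6]
ee_rot: [-0.105, 0.696, 0.106, 0.703]
contact_force: [-3.8, -1.0, 5.2]
gripper_width: 7.8
```

```bash
python3 arc.py .75
```

```text
tcp [582.2 122.1 166.6] F [-3.8 -1.   5.2] M [ 0.13  1.07 -0.06] w 7.8 clk 23.7
ang 1.0567518090074965 rad 183.80284995892626 (178.3) lateral 3.0799758331295286
1.018 [ 3.1 -6.1 -0. ]
0.98 [  6.4 -12.1  -0.1]
0.942 [ 10.  -17.9  -0.1]
0.903 [ 13.8 -23.6  -0.2]
0.865 [ 17.8 -29.1  -0.2]
0.827 [ 22.  -34.5  -0.3]
0.788 [ 26.4 -39.7  -0.3]
0.75 [ 31.  -44.8  -0.4]
```

arm_command(
  rows=[
    {"dx":0.003,"dy":-0.006,"dz":0,"wx":0,"wy":0,"wz":0,"gripper":1},
    {"dx":0.0065,"dy":-0.012,"dz":0,"wx":0,"wy":0,"wz":0,"gripper":1},
    {"dx":0.01,"dy":-0.018,"dz":0,"wx":0,"wy":0,"wz":0,"gripper":1},
    {"dx":0.014,"dy":-0.0235,"dz":0,"wx":0,"wy":0,"wz":0,"gripper":1},
    {"dx":0.018,"dy":-0.029,"dz":0,"wx":0,"wy":0,"wz":0,"gripper":1},
    {"dx":0.022,"dy":-0.0345,"dz":0,"wx":0,"wy":0,"wz":0,"gripper":1},
    {"dx":0.0265,"dy":-0.0395,"dz":0,"wx":0,"wy":0,"wz":0,"gripper":1},
    {"dx":0.031,"dy":-0.045,"dz":0,"wx":0,"wy":0,"wz":0,"gripper":1},
  ],
)

```text
clock: 24.5
position: [595.3, 78.9, 134.6]
ee_rot: [-0.105, 0.696, 0.106, 0.702]
contact_force: [-3.7, 2.9, -2.5]
gripper_width: 7.7
```

```bash
python3 arc.py .48
```

```text
tcp [595.3  78.9 134.6] F [-3.7  2.9 -2.5] M [ 1.01  1.11 -0.01] w 7.7 clk 24.5
ang 0.7537829910899717 rad 183.0517312404457 (178.3) lateral 2.926124232615455
0.72 [ 4.3 -4.4 -0. ]
0.685 [ 8.7 -8.6 -0.1]
0.651 [ 13.2 -12.7  -0.1]
0.617 [ 17.9 -16.6  -0.2]
0.583 [ 22.7 -20.3  -0.2]
0.548 [ 27.6 -23.9  -0.3]
0.514 [ 32.7 -27.3  -0.3]
0.48 [ 37.9 -30.6  -0.4]
```

arm_command(
  rows=[
    {"dx":0.0045,"dy":-0.0045,"dz":0,"wx":0,"wy":0,"wz":0,"gripper":1},
    {"dx":0.0085,"dy":-0.0085,"dz":0,"wx":0,"wy":0,"wz":0,"gripper":1},
    {"dx":0.013,"dy":-0.0125,"dz":0,"wx":0,"wy":0,"wz":0,"gripper":1},
    {"dx":0.018,"dy":-0.0165,"dz":0,"wx":0,"wy":0,"wz":0,"gripper":1},
    {"dx":0.0225,"dy":-0.0205,"dz":0,"wx":0,"wy":0,"wz":0,"gripper":1},
    {"dx":0.0275,"dy":-0.024,"dz":0,"wx":0,"wy":0,"wz":0,"gripper":1},
    {"dx":0.0325,"dy":-0.0275,"dz":0,"wx":0,"wy":0,"wz":0,"gripper":1},
    {"dx":0.038,"dy":-0.0305,"dz":0,"wx":0,"wy":0,"wz":0,"gripper":1},
  ],
)

```text
clock: 25.3
position: [604.1, 49.8, 95.8]
ee_rot: [-0.105, 0.697, 0.106, 0.702]
contact_force: [-4.2, 2.5, -3.0]
gripper_width: 7.4
```

```bash
python3 arc.py .36;python3 - <<'E'
from h import *
s=get_image("side");crop(s["img"],230,100,150,150,4,"pics/n1.png")
E
```

```text
tcp [604.1  49.8  95.8] F [-4.2  2.5 -3. ] M [ 0.96  1.13 -0.03] w 7.4 clk 25.3
ang 0.48331405195616123 rad 182.23261920943742 (178.3) lateral 2.8324077843147752
0.468 [ 2.4 -1.4 -0. ]
0.452 [ 4.7 -2.8 -0. ]
0.437 [ 7.1 -4.1 -0.1]
0.422 [ 9.6 -5.4 -0.1]
0.406 [12.  -6.7 -0.1]
0.391 [14.5 -7.9 -0.1]
0.375 [16.9 -9.1 -0.1]
0.36 [ 19.4 -10.2  -0.2]
```

View pics/n1.png

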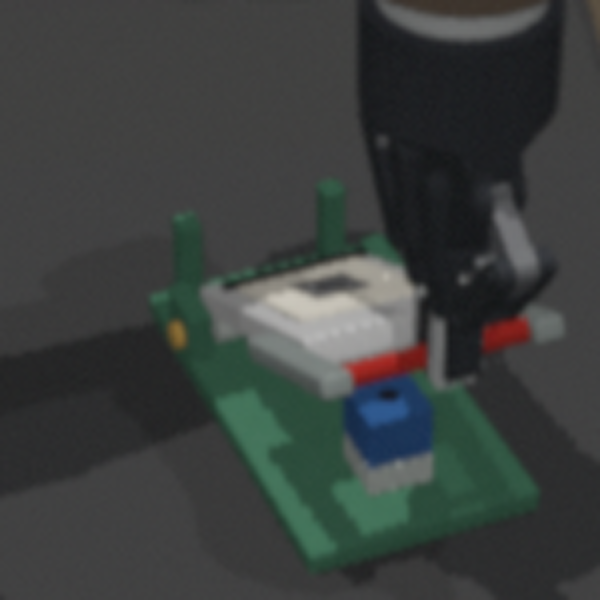

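arm_command(
  rows=[
    {"dx":0.0015,"dy":-0.001,"dz":0,"wx":0,"wy":0,"wz":0,"gripper":1},
    {"dx":0.0035,"dy":-0.002,"dz":0,"wx":0,"wy":0,"wz":0,"gripper":1},
    {"dx":0.005,"dy":-0.003,"dz":0,"wx":0,"wy":0,"wz":0,"gripper":1},
    {"dx":0.007,"dy":-0.004,"dz":0,"wx":0,"wy":0,"wz":0,"gripper":1},
    {"dx":0.0085,"dy":-0.005,"dz":0,"wx":0,"wy":0,"wz":0,"gripper":1},
    {"dx":0.0105,"dy":-0.006,"dz":0,"wx":0,"wy":0,"wz":0,"gripper":1},
    {"dx":0.0125,"dy":-0.0068,"dz":0,"wx":0,"wy":0,"wz":0,"gripper":1},
    {"dx":0.0125,"dy":-0.0068,"dz":0,"wx":0,"wy":0,"wz":0,"gripper":1},
  ],
)

```text
clock: 26.15
position: [606.1, 43.4, 82.2]
ee_rot: [-0.105, 0.697, 0.106, 0.701]
contact_force: [-4.5, 4.9, -1.9]
gripper_width: 7.7
```

```bash
python3 arc.py .34
```

```text
tcp [606.1  43.4  82.2] F [-4.5  4.9 -1.9] M [ 1.64  1.33 -0.04] w 7.7 clk 26.15
ang 0.4001691600652404 rad 181.55491833129676 (178.3) lateral 2.8531700709462755
0.393 [ 1.2 -0.6 -0. ]
0.385 [ 2.4 -1.2 -0. ]
0.378 [ 3.6 -1.8 -0. ]
0.37 [ 4.8 -2.3 -0. ]
0.363 [ 6.1 -2.9 -0. ]
0.355 [ 7.3 -3.4 -0.1]
0.348 [ 8.5 -4.  -0.1]
0.34 [ 9.7 -4.5 -0.1]
```

arm_command(
  rows=[
    {"dx":0.0006,"dy":-0.0003,"dz":0,"wx":0,"wy":0,"wz":0,"gripper":1},
    {"dx":0.0012,"dy":-0.0006,"dz":0,"wx":0,"wy":0,"wz":0,"gripper":1},
    {"dx":0.0018,"dy":-0.0009,"dz":0,"wx":0,"wy":0,"wz":0,"gripper":1},
    {"dx":0.0024,"dy":-0.0012,"dz":0,"wx":0,"wy":0,"wz":0,"gripper":1},
    {"dx":0.003,"dy":-0.0015,"dz":0,"wx":0,"wy":0,"wz":0,"gripper":1},
    {"dx":0.0036,"dy":-0.0018,"dz":0,"wx":0,"wy":0,"wz":0,"gripper":1},
    {"dx":0.0042,"dy":-0.0021,"dz":0,"wx":0,"wy":0,"wz":0,"gripper":1},
    {"dx":0.0048,"dy":-0.0023,"dz":0,"wx":0,"wy":0,"wz":0,"gripper":1},
  ],
)

```text
clock: 26.95
position: [606.4, 42.7, 80.5]
ee_rot: [-0.105, 0.697, 0.107, 0.702]
contact_force: [-12.7, 9.4, 15.2]
gripper_width: 7.7
```

```bash
python3 arc.py .34;python3 - <<'E'
from h import *
s=get_image("side");crop(s["img"],270,140,110,100,6,"pics/o1.png")
E
```

```text
tcp [606.4  42.7  80.5] F [-12.7   9.4  15.2] M [ 3.18  3.91 -0.01] w 7.7 clk 26.95
ang 0.3899614150848067 rad 181.53442734150795 (178.3) lateral 2.909054441254277
0.384 [ 1.  -0.5 -0. ]
0.377 [ 2. -1. -0.]
0.371 [ 3.  -1.4 -0. ]
0.365 [ 4.  -1.9 -0. ]
0.359 [ 5.  -2.4 -0. ]
0.352 [ 6.1 -2.8 -0.1]
0.346 [ 7.1 -3.3 -0.1]
0.34 [ 8.1 -3.7 -0.1]
```

View pics/o1.png

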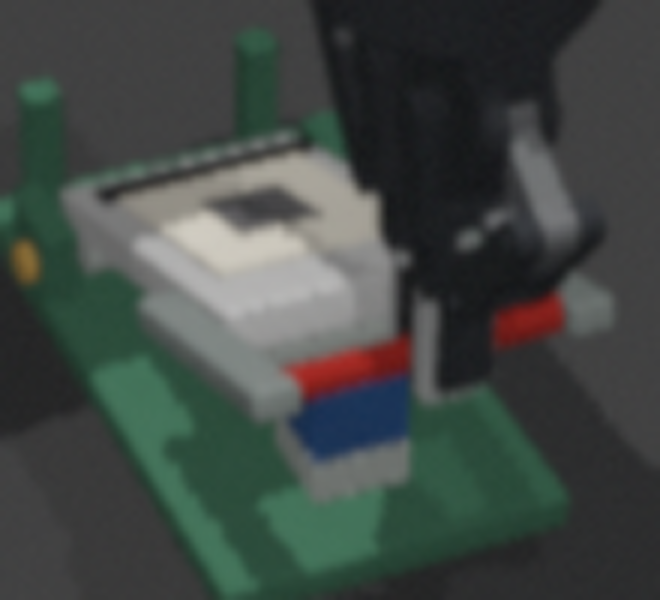

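Contact: Fz went from about -2 N to +15 N, and the horizontal bar distance of 163 mm matches 20°. The roller is on the blue block, so I'll ease off and release.

arm_command(
  rows=[
    {"dx":0.001,"dy":0,"dz":0,"wx":0,"wy":0,"wz":0,"gripper":1},
    {"dx":0.001,"dy":0,"dz":0,"wx":0,"wy":0,"wz":0,"gripper":0.7},
    {"dx":0.001,"dy":0,"dz":0,"wx":0,"wy":0,"wz":0,"gripper":0.4},
    {"dx":0.001,"dy":0,"dz":0,"wx":0,"wy":0,"wz":0,"gripper":0.1},
    {"dx":0.001,"dy":0,"dz":0,"wx":0,"wy":0,"wz":0,"gripper":0},
    {"dx":0.001,"dy":0,"dz":0,"wx":0,"wy":0,"wz":0,"gripper":0},
    {"dx":0.001,"dy":0,"dz":0,"wx":0,"wy":0,"wz":0,"gripper":0},
    {"dx":0.001,"dy":0,"dz":0,"wx":0,"wy":0,"wz":0,"gripper":0},
  ],
)

```text
clock: 27.8
position: [606.5, 42.7, 79.5]
ee_rot: [-0.105, 0.697, 0.107, 0.702]
contact_force: [-0.3, -0.5, -0.8]
gripper_width: 42.4
```

```bash
python3 arc.py .34;python3 - <<'E'
from h import *
w=get_image("wrist");cv2.imwrite("pics/p1.png",w["img"][:,:,::-1])
E
```

```text
tcp [606.5  42.7  79.5] F [-0.3 -0.5 -0.8] M [-0.04 -0.02  0.02] w 42.4 clk 27.8
ang 0.38473646840997633 rad 181.14541759485832 (178.3) lateral 2.9954138509882284
0.379 [ 0.9 -0.4 -0. ]
0.374 [ 1.8 -0.9 -0. ]
0.368 [ 2.7 -1.3 -0. ]
0.362 [ 3.6 -1.7 -0. ]
0.357 [ 4.5 -2.1 -0. ]
0.351 [ 5.4 -2.5 -0. ]
0.346 [ 6.3 -2.9 -0.1]
0.34 [ 7.3 -3.3 -0.1]
```

View pics/p1.png

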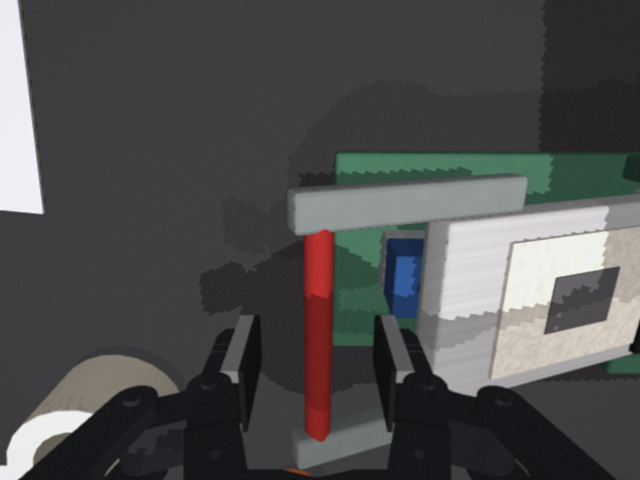

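The jaws are clear of the bar (at x 305–333, pads at 255 and 378). I'll go straight up.

arm_command(
  rows=[
    {"dx":-0.01,"dy":0,"dz":0,"wx":0,"wy":0,"wz":0,"gripper":0},
    {"dx":-0.025,"dy":0,"dz":0,"wx":0,"wy":0,"wz":0,"gripper":0},
    {"dx":-0.045,"dy":0,"dz":0,"wx":0,"wy":0,"wz":0,"gripper":0},
    {"dx":-0.07,"dy":0,"dz":0,"wx":0,"wy":0,"wz":0,"gripper":0},
    {"dx":-0.1,"dy":0,"dz":0,"wx":0,"wy":0,"wz":0,"gripper":0},
    {"dx":-0.13,"dy":0,"dz":0,"wx":0,"wy":0,"wz":0,"gripper":0},
    {"dx":-0.15,"dy":0,"dz":0,"wx":0,"wy":0,"wz":0,"gripper":0},
    {"dx":-0.16,"dy":0,"dz":0,"wx":0,"wy":0,"wz":0,"gripper":0},
  ],
)

```text
clock: 28.65
position: [606.3, 42.0, 242.9]
ee_rot: [-0.105, 0.695, 0.107, 0.703]
contact_force: [-0.8, 0.0, 0.2]
gripper_width: 42.5
```

```bash
python3 - <<'E'
from h import *
s=get_image("side");crop(s["img"],260,125,130,120,6,"pics/q1.png");cv2.imwrite("pics/q3.png",s["img"][:,:,::-1])
c=get_image("scene");crop(c["img"],300,170,90,85,7,"pics/q2.png")
im=s["img"].astype(int);red=(im[...,0]>110)&(im[...,1]<60)&(im[...,2]<60)
red[:150]=0;red[250:]=0
ys,xs=np.where(red);u=[[xs.min(),ys[xs==xs.min()].mean()],[xs.max(),ys[xs==xs.max()].mean()]];print(u)
for a in(.125,.3,.33,.349,.37,.4):
    hy=-(178*np.cos(a)-11*np.sin(a));hz=20+178*np.sin(a)+11*np.cos(a)
    print(a,proj(s,st2w([555.54,197.89,.298],[[-40,hy,hz],[40,hy,hz]])).round(1).tolist())
E
```

```text
[[np.int64(320), np.float64(202.0)], [np.int64(363), np.float64(191.5)]]
0.125 [[321.2, 225.8], [364.8, 213.4]]
0.3 [[319.3, 208.7], [363.6, 196.5]]
0.33 [[318.9, 205.6], [363.3, 193.5]]
0.349 [[318.6, 203.6], [363.0, 191.5]]
0.37 [[318.2, 201.4], [362.7, 189.4]]
0.4 [[317.7, 198.3], [362.3, 186.3]]
```

View pics/q1.png

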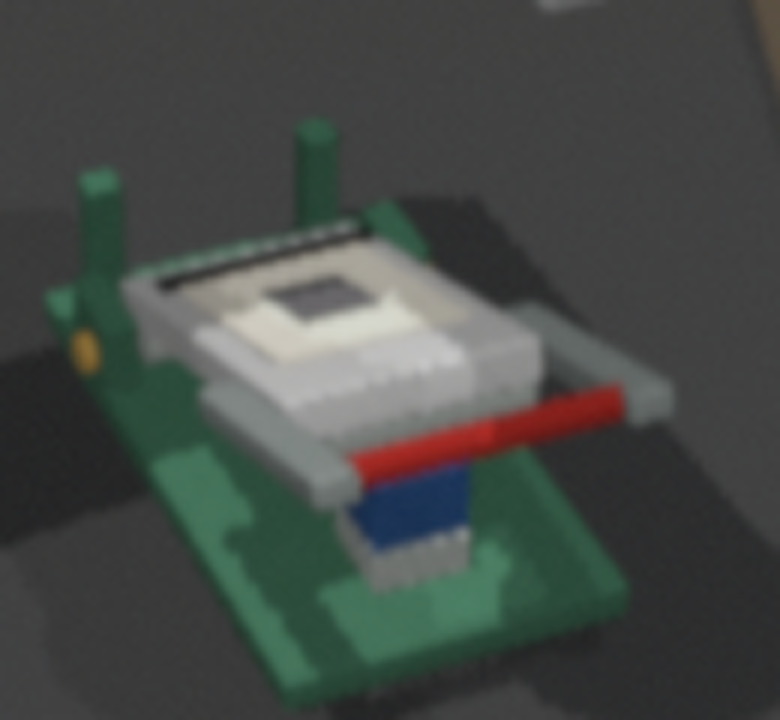

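View pics/q2.png

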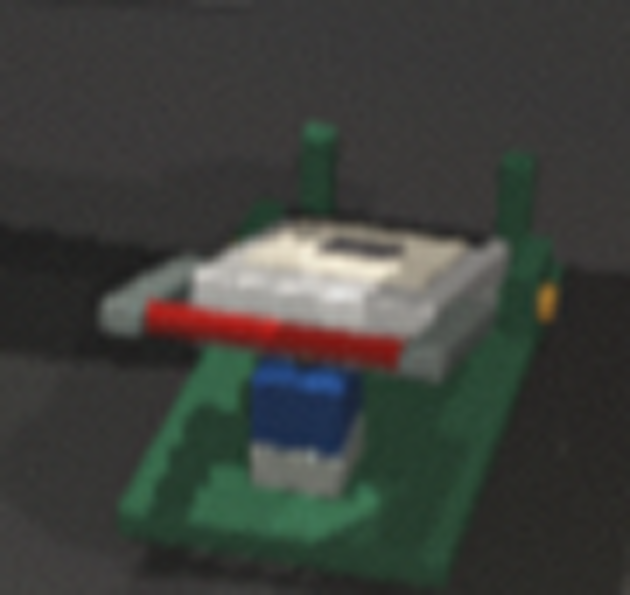

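View pics/q3.png

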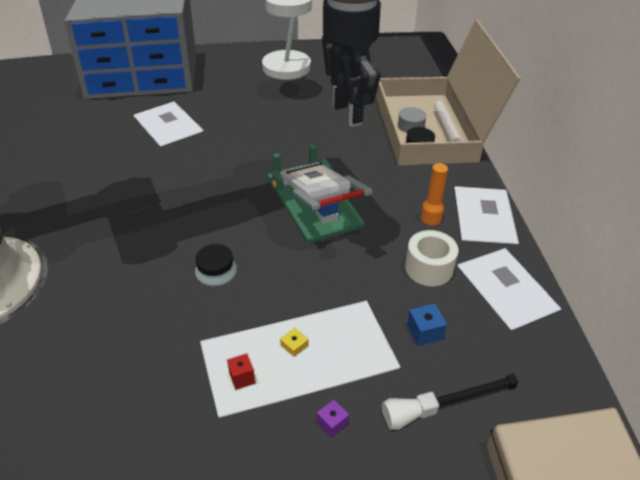

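The bar's ends at side (320,202) and (363,191.5) match the projection for 0.349 rad. The stack is flush, and the bystanders are where they were. Handing in.

```bash
python3 -c "
from bench import arm
print(arm.read_state()['clock']);print(arm.job_done())"
```

```text
28.75
the job is handed in; nothing more can be done
None
```

The plate now rests at about 20 degrees with its roller on the blue block. I handed the job in at 28.75 s; it reports no verdict.

1. **Tipping back:** I gripped the red bar and swung the plate back until it leaned on its stops. It stayed there after I let go.
2. **Stacking:** I picked the small blue block off the mat and set it on the steel block. It touched down with about 8 N, centred to about 1 mm and turned to match.
3. **Lowering:** I took the bar again and lowered the plate in the grip. When the roller met the blue block, the vertical force rose from about -2 N to +15 N. I eased off, opened the jaws and went straight up.

**Last checks:**
- **Angle:** in the side picture the bar ends lie at (320,202) and (363,191.5). My projection for 0.349 rad gives (318.6,203.6) and (363.0,191.5), so it agrees to about 2 pixels.
- **Stack:** the blue block looks flush and square on the steel one in both fixed cameras.
- **Other things:** the bystanders and the two look-alikes are where they started in the side picture. The robot touches nothing; the last force readings were below 1 N.

**One disagreement:** working the angle out directly from the gripper height read about 0.39 rad. The bar sat 7–8 mm below the nominal grasp point in the pads, and allowing for that gives about 0.35 rad. No other check disagreed.

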